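Put four mixed batteries back in their chargers

ROBOT

A 6-joint arm with a two-finger parallel gripper is mounted at the origin on a cart in front of the work surface, level with it; the furniture and walls round the work are solid. World frame = base frame: x ahead of the robot, y to its left, z up, the work surface at z = 0. Lengths are in m, angles in rad, forces in N, time in s.
With the tool pointing down it reaches from about 0.375 to 0.9 m from the base axis. Payload 3.1 kg.
Tool frame: the origin (TCP) lies on the centre line of the jaws, within the pads' length; the fingertips stand 14 mm ahead of it and the grasp point (between the pads) lies 5 mm behind it; z points along the fingers, y is the line along which they close (so a half turn about z gives the same grasp; the last joint's range is limited). The gripper opens to 87 mm and grips with 3 to 60 N. Pads are 19 mm wide; open, the fingers measure 117 mm over their backs; the gripper's body (75 mm by 190 mm) begins 51 mm behind the grasp point.
Start: joints at [-1.419, 0.527, 1.433, -0, 1.181, -0.178], TCP at [0.202, -0.591, 0.237] pointing down, gripper open.
Joint ranges: [-3.08, 3.08], [-0.75, 2.2], [0.22, 2.44], [-1.43, 4.57], [0, 2.65], [-2.85, 2.85]. Speed limits (rad/s): [2.79, 2.79, 3.14, 3.14, 3.14, 3.14].

INTERFACE

Orientations are given as a unit quaternion [x, y, z, w].
In Python, from rig import robot gives the robot as it stands.
- The arm moves only by the tool move_arm, never from a script. Its argument "commands" is a list of rows, each an object with "hand": the finger opening in cm, from 0 to 8.7; "travel": the shift along the tool's x, y, z in cm, a list of three; "twist": the turn, a rotation vector about the tool's x, y, z in degrees, a list of three. In form: [{"hand": hand, "travel": [dx, dy, dz], "twist": [wx, wy, wz]}, ...]. A call has 1 to 5 rows; each row shifts and turns the commanded pose from where the row before left it, along the tool's axes as they then stand; what a row does not reach is not made up. A row lasts 1/12 s, in which the tool goes at most 41.7 mm and 7.16 degrees, less where a joint would pass 70% of its speed; a pose out of reach is approached as far as the arm can. A call is refused whole if a number of a shift passes 4.17 or a number of a turn 7.16, either way. A call with a gripper value outside its range is refused whole. The fingers move at their own pace and stop on an object; "force" is the grip in N (left out, the last holds). Time passes only in rows, so rows that do not move let the fingers close. It gives the time, the measured TCP pose, the force, the opening and the grip force at its end, in the units of the state.
- robot.get_obs(): the state, without advancing time (a new reading comes with each control period).
- robot.camera(name): name is "scene" or "top" or "wrist"; returns a dict with "frame" (400x640x3 uint8, red, green, blue), "fov_y" (degrees; the focal length in pixels is half the picture's height over the tangent of half this angle, whatever the lens; pixels are square), "cx", "cy" (the principal point, pixels), "k1" (the pictures are not rectified: a ray, as slopes to the right and down, at radius r is drawn at 1 + k1 r^2 times it, then the intrinsics apply), "extrinsics" (4x4, takes a point from camera to world coordinates); the wrist camera has in their place "T_tool_cam" (4x4, takes a point from camera to tool coordinates, whose origin is the TCP and whose axes are the flange's). Camera axes: x right, y down, z forward; pixel columns grow to the right and rows downward; lengths in m; the calibration is good to about 2 mm. A picture is of the moment at which its call begins: read the wrist's pose just before it. There is no depth.
- robot.hand_in(): hands the job in; it is judged then, once.
The state is a dict: "time": time; "q": joint angles; "joint_velocities": joint speeds; "joint_torque": joint torques, N m; "position": TCP position; "tool_rot": TCP orientation; "ft_force": force on the tool from outside, world axes, zero at the start; "moment": the same for the moment, N m; "grip_width": finger opening in m; "grip_force": force on a finger pad.
Only numpy, scipy, OpenCV 4.12 (cv2) and the standard library are available. Lean on these libraries where they do the work, as an engineer would, in place of code of your own. Each camera call takes 0.05 s, during which the arm holds its last target. There are 200 camera calls.

TASK

Put the four loose batteries back on charge: each one upright and fully down in the charger whose well matches its shape and size. Lower them in rather than dropping them, and leave the sanding block and the tape measure where they lie.

Things in the scene. Friction and masses are not known exactly. Their poses are not given: they have to be found in the camera images.
- drill_pack: largest battery: rectangular drill pack standing upright, black foot 52 (x) by 72 (y) mm, its lowest 6 mm tapering in by 3 mm a side, wider grey head 58 by 78 mm from 44 mm up to its top at 70 mm; grasp the head across x (58 mm). 0.5 kg. Origin under the centre of its foot, z up.
- stick_pack: thick round stick battery standing upright: black stem 48 mm across (lowest 6 mm tapering in by 3 mm a side), grey cap 54 mm across from 48 mm up to its top at 78 mm. 0.24 kg. Origin under the centre of its foot, z up.
- radio_pack: flat slab-shaped battery of a two-way radio standing on edge: 20 (x) by 56 (y) mm, 78 mm tall (lowest 6 mm tapering in by 2 mm a side), lower part black, upper part grey; grasp across x (20 mm). 0.16 kg. Origin under the centre of its foot, z up.
- torch_cell: slim round torch cell with a steel button on top, standing upright: 34 mm across, 67 mm tall (lowest 6 mm tapering in by 2 mm a side). 0.14 kg. Origin under the centre of its foot, z up.
- drill_charger: dark charger with the large rectangular well, 62 (x) by 82 (y) mm, for the drill pack. Origin on the axis of the well at bench level; well floor 10 mm and rim 40 mm above the bench (well 30 mm deep), 5 mm free on each side of its battery, mouth flared 5 mm wider still over its uppermost 10 mm; wall 12 mm thick; lower electronics hump (33 mm high) on its +x side. Does not move. 
- stick_charger: dark charger with the larger round well, 58 mm across, for the thick stick battery. Origin on the axis of the well at bench level; well floor 10 mm and rim 40 mm above the bench (well 30 mm deep), 5 mm free on each side of its battery, mouth flared 5 mm wider still over its uppermost 10 mm; wall 12 mm thick; lower electronics hump (33 mm high) on its +x side. Does not move. 
- radio_charger: dark charger with the narrow slot-shaped well, 30 (x) by 66 (y) mm, for the flat radio battery. Origin on the axis of the well at bench level; well floor 10 mm and rim 40 mm above the bench (well 30 mm deep), 5 mm free on each side of its battery, mouth flared 5 mm wider still over its uppermost 10 mm; wall 12 mm thick; lower electronics hump (33 mm high) on its +x side. Does not move. 
- cell_charger: dark charger with the smaller round well, 44 mm across, for the slim torch cell. Origin on the axis of the well at bench level; well floor 10 mm and rim 40 mm above the bench (well 30 mm deep), 5 mm free on each side of its battery, mouth flared 5 mm wider still over its uppermost 10 mm; wall 12 mm thick; lower electronics hump (33 mm high) on its +x side. Does not move. 
- sanding_block: brown sanding block, 62 by 101 by 28 mm, lying loose at the left of the work; a bystander. Origin under its centre.
- tape_measure: yellow tape measure, 64 by 84 by 35 mm, lying loose at the right of the work; a bystander. Origin under its middle.
There are look-alikes about, which are no part of the job. What is shaped like the torch_cell but red or yellow is not meant.

How it is judged:
By the outcome, as a careful person would: the job done as asked, in the order asked, and still so for the second after the job is handed in, with the robot touching nothing.
It also fails if it takes over 90 s, if anything falls off the work surface, if the arm or the gripper's body presses on something with over 40 N, if the wrist force passes 120 N, or if a joint passes its speed limit or range.

## Working session

There is one attempt and no reset: what is moved stays moved. The work goes in short steps, Python scripts to look and compute and a tool call to move; the robot and the scene stay as the last step left them, time stands still between calls to the robot, and variables do not carry over. Pictures are saved under pics/ and viewed, at most 14 in all, crops included, and the job is handed in when it is done.

Besides the shell and the picture viewer there is one more tool, called in YAML: its name, and indented under it one key for each argument. move_arm: Moves the arm, as the interface text tells. Its arguments: {"type":"object","properties":{"commands":{"type":"array"},"force":{"type":"number"}},"required":["commands"]}

```bash
ls; mkdir -p pics; python3 - <<'E'
from rig import robot
import cv2
o=robot.get_obs();print(o['time'],o['position'],o['tool_rot'],o['grip_width'])
for n in("top","scene"):
    c=robot.camera(n);cv2.imwrite(f"pics/{n}0.png",c["frame"][:,:,::-1])
    print(n,c["fov_y"],c["cx"],c["cy"],c["k1"],c["extrinsics"])
E
```

```text
pics
0.0 [ 0.20231429 -0.59060482  0.23557778] [ 9.86434812e-01  1.64149893e-01  8.72425994e-06 -1.08346043e-03] 0.08697581226695542
top 51.60244247422102 314.4879678617541 194.66693842421412 0.011789773300102066 [[ 0.0252599  -0.99307201  0.11476028  0.39875903]
 [-0.99921942 -0.0285691  -0.02728288  0.0115648 ]
 [ 0.03037246 -0.11398154 -0.99301849  1.05535528]
 [ 0.          0.          0.          1.        ]]
scene 46.3642599929053 315.36394511474845 194.4890314903425 0.04271475993265644 [[-0.77447014 -0.41129928  0.48065466 -0.16852297]
 [-0.63251756  0.51647829 -0.57721029  0.79409983]
 [-0.01084152 -0.75105465 -0.66015103  0.95716214]
 [ 0.          0.          0.          1.        ]]
```

View pics/top0.png

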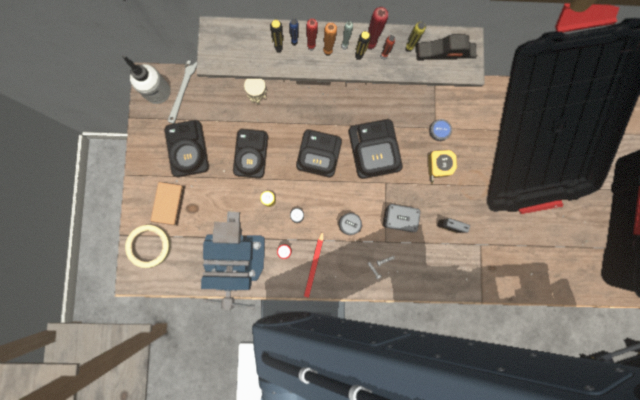

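View pics/scene0.png

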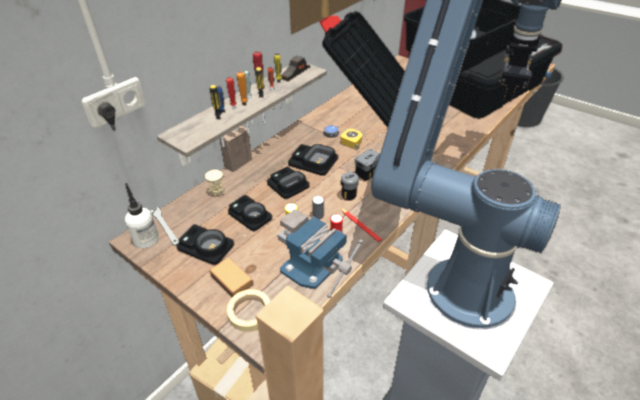

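The top view has +x up and +y left.
- **Chargers:** stick (186,156), cell (250,160), radio (318,160), drill (377,157).
- **Batteries:** drill (402,217), stick (350,223), radio (454,226).
- **Torch cell candidates:** grey (297,215), yellow (267,198) and red (284,251). Red and yellow are excluded by the description, so it should be the grey one. I'll confirm in an enlarged crop.

```bash
cat > h.py <<'E'
import numpy as np,cv2
from scipy.spatial.transform import Rotation as R
def K(c):
    f=200/np.tan(np.radians(c["fov_y"])/2)
    return np.array([[f,0,c["cx"]],[0,f,c["cy"]],[0,0,1.]]),np.array([c["k1"],0,0,0.])
def T(c,o=None):
    if "extrinsics" in c: return np.array(c["extrinsics"])
    M=np.eye(4);M[:3,:3]=R.from_quat(o["tool_rot"]).as_matrix();M[:3,3]=o["position"]
    return M@np.array(c["T_tool_cam"])
def onplane(c,uv,z,o=None):
    k,d=K(c);M=T(c,o)
    s=cv2.undistortPoints(np.float64(uv).reshape(-1,1,2),k,d)[:,0]
    r=np.c_[s,np.ones(len(s))]@M[:3,:3].T
    return M[:3,3]+r*((z-M[2,3])/r[:,2])[:,None]
def project(c,P,o=None):
    k,d=K(c);M=np.linalg.inv(T(c,o))
    return cv2.projectPoints(np.float64(P).reshape(-1,1,3),cv2.Rodrigues(M[:3,:3])[0],M[:3,3],k,d)[0][:,0]
E
python3 - <<'E'
from rig import robot
from h import *
c=robot.camera("top");np.save("top.npy",c,allow_pickle=True)
print(robot.get_obs()['time'])
cv2.imwrite("pics/crop1.png",cv2.resize(c["frame"][115:265,160:475,::-1],(800,381),interpolation=cv2.INTER_CUBIC))
for n,p,z in [("stickch",(186,156),.04),("cellch",(250,160),.04),("radioch",(318,160),.04),("drillch",(377,157),.04),("cell",(297,215),.067),("stick",(350,223),.078),("drill",(402,217),.07),("radio",(454,226),.078),("yel",(267,198),.067),("red",(284,251),.067),("shelf",(483,83),.2)]:
    print(n,onplane(c,[p],z).round(3))
E
```

```text
0.15
stickch [[0.603 0.304 0.04 ]]
cellch [[0.598 0.146 0.04 ]]
radioch [[ 0.603 -0.023  0.04 ]]
drillch [[ 0.616 -0.171  0.04 ]]
cell [[0.463 0.025 0.067]]
stick [[ 0.447 -0.101  0.078]]
drill [[ 0.465 -0.227  0.07 ]]
radio [[ 0.446 -0.349  0.078]]
yel [[0.502 0.098 0.067]]
red [[0.377 0.053 0.067]]
shelf [[ 0.752 -0.372  0.2  ]]
```

View pics/crop1.png

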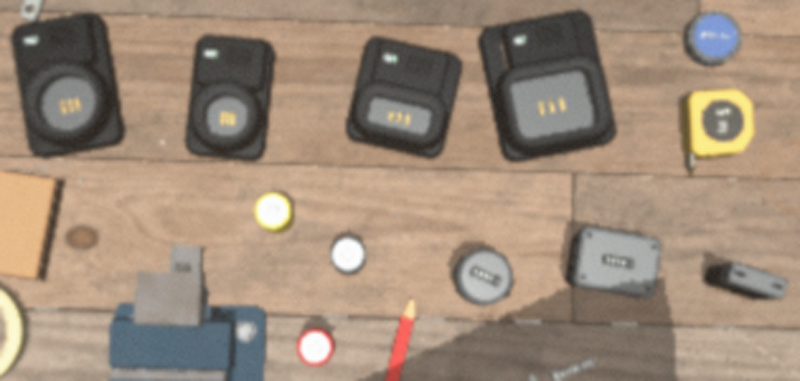

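The crop confirms the torch cell. At crop (347,253) it is plain grey/white with no coloured band. The yellow (273,211) and red (316,347) look-alikes are excluded. The four wells sit at (70,105), (228,117), (399,118) and (553,105) in the crop. Next I'll get approximate positions and the wrist camera geometry.

```bash
python3 - <<'E'
from rig import robot
from h import *
c=robot.camera("top");s=robot.camera("scene");w=robot.camera("wrist")
print(w["fov_y"],w["cx"],w["cy"],w["k1"]);print(np.array(w["T_tool_cam"]).round(4))
# shelf corner + height triangulation (front-right corner)
def ray(c,uv):
    a=onplane(c,[uv],0.)[0];o=T(c)[:3,3];d=a-o;return o,d/np.linalg.norm(d)
for n,a,b in[("shelfR",(483,83),(327,72)),("shelfL",(198,74),(181,151)),("vise",(236,213),(291,216)),("vise2",(262,240),(345,236))]:
    o1,d1=ray(c,a);o2,d2=ray(s,b)
    t=np.linalg.lstsq(np.c_[d1,-d2],o2-o1,rcond=None)[0]
    print(n,(o1+t[0]*d1).round(3),(o2+t[1]*d2).round(3))
hsv=cv2.cvtColor(c["frame"],cv2.COLOR_RGB2HSV)
for n,(u,v) in dict(cell=(297,215),stick=(350,223),drill=(402,217),radio=(454,226),wood=(350,190),ch=(377,130),fl=(377,157)).items(): print(n,hsv[v,u])
E
```

```text
58.16318203427056 317.11039645827304 204.86254268201722 -0.06073550718847981
[[-1.000e-03 -9.682e-01 -2.501e-01  6.700e-02]
 [ 1.000e+00 -9.000e-04 -4.000e-04 -4.000e-04]
 [ 2.000e-04 -2.501e-01  9.682e-01 -1.477e-01]
 [ 0.000e+00  0.000e+00  0.000e+00  1.000e+00]]
shelfR [ 0.745 -0.364  0.217] [ 0.74  -0.368  0.217]
shelfL [0.74  0.236 0.224] [0.749 0.244 0.23 ]
vise [0.461 0.164 0.106] [0.448 0.155 0.104]
vise2 [0.402 0.109 0.036] [0.334 0.067 0.032]
cell [  0   0 252]
stick [ 55   8 182]
drill [ 50   9 163]
radio [ 45   6 158]
wood [ 14  73 200]
ch [12 21 62]
fl [ 22  96 230]
```

move_arm:
  commands:
    - {"hand": 8.7,"travel": [0,0,0],"twist": [0,0,-7.1]}
    - {"hand": 8.7,"travel": [0,0,0],"twist": [0,0,-7.1]}
    - {"hand": 8.7,"travel": [0,0,0],"twist": [0,0,-7.1]}
    - {"hand": 8.7,"travel": [0,0,0],"twist": [0,0,-7.1]}
    - {"hand": 8.7,"travel": [0,0,0],"twist": [0,0,-7.1]}

```text
time: 0.72
position: [0.2024, -0.5912, 0.2365]
tool_rot: [0.888, 0.46, 0.0, -0.0]
ft_force: [-0.4, 0.6, 0.1]
grip_width: 0.0867
grip_force: 0.0
```

move_arm:
  commands:
    - {"hand": 8.7,"travel": [0,0,0],"twist": [0,0,-7.1]}
    - {"hand": 8.7,"travel": [0,0,0],"twist": [0,0,-7.1]}
    - {"hand": 8.7,"travel": [0,0,0],"twist": [0,0,-7.1]}
    - {"hand": 8.7,"travel": [0,0,0],"twist": [0,0,-7.1]}
    - {"hand": 8.7,"travel": [0,0,0],"twist": [0,0,-7.1]}

```text
time: 1.13
position: [0.2024, -0.5912, 0.2365]
tool_rot: [0.706, 0.709, 0.0, -0.0]
ft_force: [-0.4, 0.0, 0.7]
grip_width: 0.0872
grip_force: 0.0
```

move_arm:
  commands:
    - {"hand": 8.7,"travel": [3.1,2.48,-0.5],"twist": [0,0,0]}
    - {"hand": 8.7,"travel": [3.1,2.48,-0.5],"twist": [0,0,0]}
    - {"hand": 8.7,"travel": [3.1,2.48,-0.5],"twist": [0,0,0]}
    - {"hand": 8.7,"travel": [3.1,2.48,-0.5],"twist": [0,0,0]}
    - {"hand": 8.7,"travel": [3.1,2.48,-0.5],"twist": [0,0,0]}

```text
time: 1.55
position: [0.3275, -0.435, 0.2617]
tool_rot: [0.708, 0.706, 0.0, -0.0]
ft_force: [-0.7, 0.4, 1.6]
grip_width: 0.0868
grip_force: 0.0
```

move_arm:
  commands:
    - {"hand": 8.7,"travel": [3.1,2.48,-0.5],"twist": [0,0,0]}
    - {"hand": 8.7,"travel": [3.1,2.48,-0.5],"twist": [0,0,0]}
    - {"hand": 8.7,"travel": [3.1,2.48,-0.5],"twist": [0,0,0]}
    - {"hand": 8.7,"travel": [3.1,2.48,-0.5],"twist": [0,0,0]}
    - {"hand": 8.7,"travel": [3.1,2.48,-0.5],"twist": [0,0,0]}

```text
time: 1.97
position: [0.4519, -0.28, 0.287]
tool_rot: [0.708, 0.706, 0.0, 0.0]
ft_force: [-0.1, -0.7, 0.8]
grip_width: 0.0873
grip_force: 0.0
```

move_arm:
  commands:
    - {"hand": 8.7,"travel": [3.1,2.48,-0.5],"twist": [0,0,0]}
    - {"hand": 8.7,"travel": [3.1,2.48,-0.5],"twist": [0,0,0]}
    - {"hand": 8.7,"travel": [0,0,0],"twist": [0,0,0]}
    - {"hand": 8.7,"travel": [0,0,0],"twist": [0,0,0]}

```text
time: 2.3
position: [0.5018, -0.218, 0.2969]
tool_rot: [0.706, 0.708, -0.0, 0.0]
ft_force: [0.1, -0.5, -0.1]
grip_width: 0.0864
grip_force: 0.0
```

Moves track well. Take a wrist picture here, then a second one after moving about 0.32 m in +y.

```bash
cat > shot.py <<'E'
import sys;from rig import robot;from h import *
o=robot.get_obs();c=robot.camera("wrist");n=sys.argv[1]
np.save(f"{n}.npy",dict(c=c,o=o),allow_pickle=True);cv2.imwrite(f"pics/{n}.png",c["frame"][:,:,::-1])
E
python3 shot.py w1
```

move_arm:
  commands:
    - {"hand": 8.7,"travel": [4,0,0],"twist": [0,0,0]}
    - {"hand": 8.7,"travel": [4,0,0],"twist": [0,0,0]}
    - {"hand": 8.7,"travel": [4,0,0],"twist": [0,0,0]}
    - {"hand": 8.7,"travel": [4,0,0],"twist": [0,0,0]}
    - {"hand": 8.7,"travel": [4,0,0],"twist": [0,0,0]}

```text
time: 2.77
position: [0.5002, -0.0202, 0.2963]
tool_rot: [0.709, 0.705, -0.0, -0.0]
ft_force: [0.1, 1.3, 1.1]
grip_width: 0.087
grip_force: 0.0
```

move_arm:
  commands:
    - {"hand": 8.7,"travel": [4,0,0],"twist": [0,0,0]}
    - {"hand": 8.7,"travel": [4,0,0],"twist": [0,0,0]}
    - {"hand": 8.7,"travel": [4,0,0],"twist": [0,0,0]}
    - {"hand": 8.7,"travel": [0,0,0],"twist": [0,0,0]}
    - {"hand": 8.7,"travel": [0,0,0],"twist": [0,0,0]}

```text
time: 3.18
position: [0.5008, 0.1004, 0.2963]
tool_rot: [0.707, 0.707, -0.0, 0.0]
ft_force: [-0.4, -0.3, 0.3]
grip_width: 0.0867
grip_force: 0.0
```

```bash
python3 shot.py w2
```

```text
(no output)
```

View pics/w1.png

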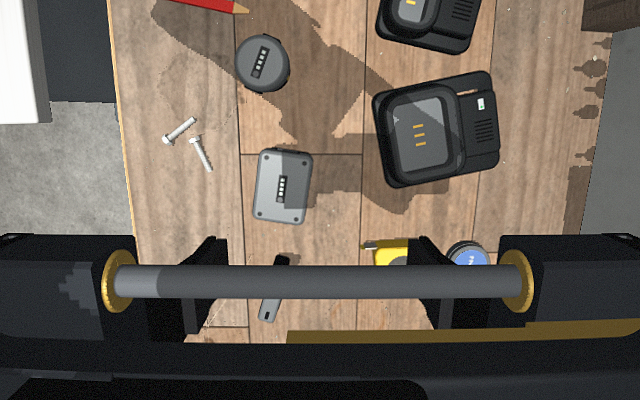

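View pics/w2.png

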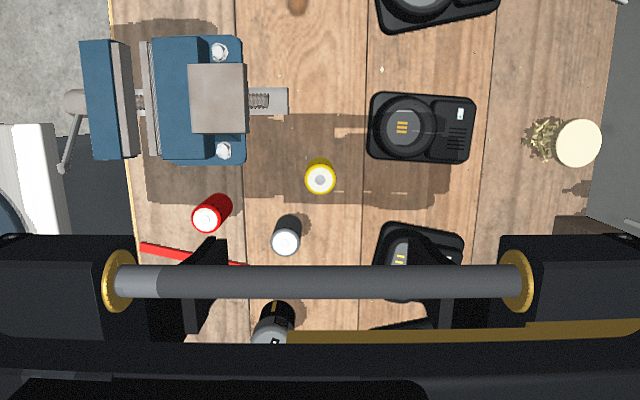

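w1 shows the drill charger at (430,130), drill pack (282,186), stick pack (263,64) and the radio pack at (275,290), half hidden by the gripper. w2 shows the cell charger (405,128), torch cell (286,241), with the yellow (320,178) and red (207,217) look-alikes beside it. I need two more views, for the stick and radio chargers.

move_arm:
  commands:
    - {"hand": 8.7,"travel": [4,0,0],"twist": [0,0,0]}
    - {"hand": 8.7,"travel": [4,0,0],"twist": [0,0,0]}
    - {"hand": 8.7,"travel": [4,0,0],"twist": [0,0,0]}
    - {"hand": 8.7,"travel": [2,0,0],"twist": [0,0,0]}
    - {"hand": 8.7,"travel": [0,0,0],"twist": [0,0,0]}

```text
time: 3.65
position: [0.5024, 0.2412, 0.2963]
tool_rot: [0.708, 0.707, 0.001, -0.0]
ft_force: [-1.1, -0.5, 0.8]
grip_width: 0.087
grip_force: 0.0
```

```bash
python3 shot.py w3
```

move_arm:
  commands:
    - {"hand": 8.7,"travel": [-4,0,0],"twist": [0,0,0]}
    - {"hand": 8.7,"travel": [-4,0,0],"twist": [0,0,0]}
    - {"hand": 8.7,"travel": [-4,0,0],"twist": [0,0,0]}
    - {"hand": 8.7,"travel": [-4,0,0],"twist": [0,0,0]}
    - {"hand": 8.7,"travel": [-4,0,0],"twist": [0,0,0]}

```text
time: 4.12
position: [0.5003, 0.0354, 0.2965]
tool_rot: [0.709, 0.705, -0.001, 0.0]
ft_force: [0.3, -0.6, 0.8]
grip_width: 0.087
grip_force: 0.0
```

move_arm:
  commands:
    - {"hand": 8.7,"travel": [-4,0,0],"twist": [0,0,0]}
    - {"hand": 8.7,"travel": [-4,0,0],"twist": [0,0,0]}
    - {"hand": 8.7,"travel": [-3,0,0],"twist": [0,0,0]}
    - {"hand": 8.7,"travel": [0,0,0],"twist": [0,0,0]}
    - {"hand": 8.7,"travel": [0,0,0],"twist": [0,0,0]}

```text
time: 4.53
position: [0.5, -0.074, 0.2964]
tool_rot: [0.71, 0.704, -0.0, -0.0]
ft_force: [-0.6, 0.9, -0.9]
grip_width: 0.0873
grip_force: 0.0
```

```bash
python3 shot.py w4; cat > meas.py <<'E'
from h import *
def load(n):
    d=np.load(n+".npy",allow_pickle=True).item();return d["c"],d["o"]
def blobs(m,amin=40):
    n,l,s,ce=cv2.connectedComponentsWithStats(m.astype(np.uint8))
    return [(l==i) for i in range(1,n) if s[i,4]>=amin]
def worldrect(c,o,mask,z):
    ct=max(cv2.findContours(mask.astype(np.uint8),0,1)[0],key=cv2.contourArea)[:,0]
    P=onplane(c,ct,z,o)[:,:2]
    r=cv2.minAreaRect(np.float32(P*1000));return np.array(r[0]),np.array(r[1]),r[2]
E
python3 - <<'E'
from meas import *
for n in("w1","w2","w3","w4"):
    c,o=load(n);h=cv2.cvtColor(c["frame"],cv2.COLOR_RGB2HSV).astype(int);H,S,V=h[...,0],h[...,1],h[...,2]
    print(n,o["position"].round(4))
    top=np.arange(400)[:,None]<250
    g=(H>8)&(H<32)&(S>110)&(V>110)&top     # gold contacts on dark surroundings
    dark=(V<75)&(S<120)&top
    for b in blobs(dark,2500):
        ct=max(cv2.findContours(b.astype(np.uint8),0,1)[0],key=cv2.contourArea)
        x,y,w,hh=cv2.boundingRect(ct)
        f=np.zeros(b.shape,np.uint8);cv2.drawContours(f,[ct],-1,1,-1)
        gg=(f>0)&g;ce=np.argwhere(gg).mean(0)[::-1] if gg.any() else None
        print(" dark",(x,y,w,hh),worldrect(c,o,f,.035), "gold",gg.sum(),ce,onplane(c,[ce],.01,o)[0,:2].round(4) if ce is not None else "")
E
```

```text
w1 [ 0.5018 -0.218   0.2969]
 dark (37, 0, 79, 103) (array([235.54039001, -81.99653625]), array([110.34889221,  79.64907074]), 89.9642333984375) gold 0 None 
 dark (375, 0, 106, 55) (array([617.78515625, -60.59246826]), array([111.83345032,  54.69600677]), 1.4197678565979004) gold 0 None 
 dark (372, 71, 129, 118) (array([ 636.86260986, -169.59405518]), array([138.0735321 , 111.68512726]), 12.617197036743164) gold 79 [419.03797468 134.79746835] [ 0.6229 -0.1756]
w2 [0.5008 0.1004 0.2963]
 dark (366, 91, 110, 74) (array([615.42382812, 151.38406372]), array([ 75.42551422, 119.65722656]), 86.20575714111328) gold 77 [401.49350649 126.84415584] [0.5999 0.1518]
 dark (0, 159, 136, 91) (array([183.63816833,  60.98542786]), array([184.26002502, 111.26860809]), 0.6687048673629761) gold 0 None 
 dark (499, 216, 141, 34) (array([818.77697754,  26.60132217]), array([ 43.51916504, 190.6927948 ]), 89.24040985107422) gold 0 None 
w3 [0.5024 0.2412 0.2963]
 dark (363, 59, 125, 100) (array([623.2399292 , 313.16494751]), array([134.43515015,  88.57160187]), 12.779760360717773) gold 76 [407.30263158 113.5       ] [0.608  0.3084]
 dark (362, 207, 101, 43) (array([616.04400635, 174.33177185]), array([ 52.93111801, 120.87090302]), 89.58570098876953) gold 0 None 
w4 [ 0.5    -0.074   0.2964]
 dark (40, 31, 86, 143) (array([235.65390015,   9.09752655]), array([ 79.51159668, 159.84918213]), 0.11392475664615631) gold 0 None 
 dark (373, 77, 106, 99) (array([620.49468994, -23.13681412]), array([ 96.07126617, 107.02145386]), 78.25276184082031) gold 67 [407.23880597 123.46268657] [ 0.6062 -0.0196]
 dark (370, 188, 118, 62) (array([ 634.29840088, -130.7013855 ]), array([ 76.52883911, 146.99134827]), 89.09941101074219) gold 0 None
```

View pics/w4.png

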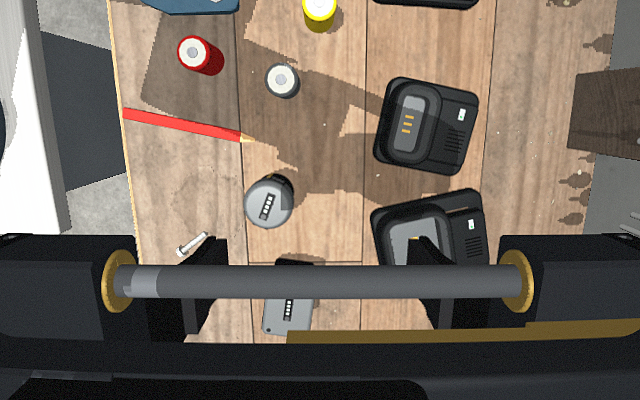

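View pics/w3.png

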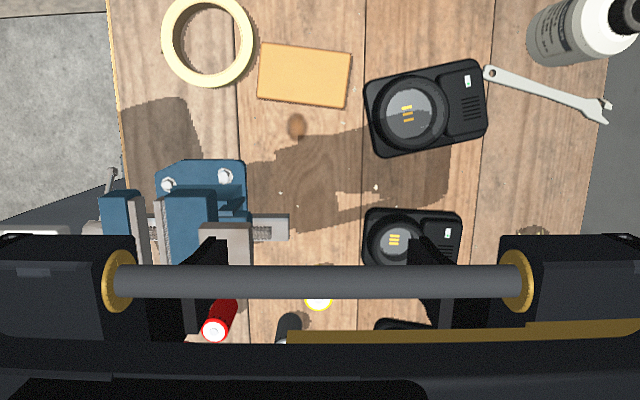

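w4 shows the radio charger well at (407,122), torch cell (281,79) and stick pack (268,204). w3 shows the stick charger well at (407,113). Next I'll measure the battery tops and check the well centres by projecting their outlines.

```bash
python3 - <<'E'
from meas import *
def rect(x,y,w,h,yaw):
    a=np.radians(yaw);M=np.array([[np.cos(a),-np.sin(a)],[np.sin(a),np.cos(a)]])
    return (np.array([[w,h],[-w,h],[-w,-h],[w,-h]])/2)@M.T+[x,y]
def circ(x,y,d): 
    t=np.linspace(0,2*np.pi,40);return np.c_[x+d/2*np.cos(t),y+d/2*np.sin(t)]
ch={"w1":(.6229,-.1756,.062,.082,12.6,(360,60)),"w4":(.6062,-.0196,.030,.066,-11.8,(350,60)),"w2":(.5999,.1518,.044,0,0,(350,60)),"w3":(.608,.3084,.058,0,0,(350,45))}
tiles=[]
for n,(x,y,w,h_,yaw,(u,v)) in ch.items():
    c,o=load(n);im=c["frame"][v:v+140,u:u+160,::-1].copy()
    im=cv2.convertScaleAbs(cv2.resize(im,None,fx=2.5,fy=2.14,interpolation=cv2.INTER_CUBIC)[:300],alpha=1.8)
    for z,e,col in((.01,0,(0,255,0)),(.04,.010,(0,0,255))):
        P=rect(x,y,w+e,h_+e,yaw) if h_ else circ(x,y,w+e)
        p=(project(c,np.c_[P,np.full(len(P),z)],o)-[u,v])*[2.5,2.14]
        cv2.polylines(im,[np.int32(p)],True,col,1)
    tiles.append(im)
cv2.imwrite("pics/wells.png",np.vstack([np.hstack(tiles[:2]),np.hstack(tiles[2:])]))
for n,nm,z,(u,v) in(("w1","drill",.07,(282,170)),("w1","stick",.078,(250,64)),("w4","stick",.078,(268,215)),("w4","cell",.067,(281,79)),("w2","cell",.067,(286,241))):
    c,o=load(n);h=cv2.cvtColor(c["frame"],cv2.COLOR_RGB2HSV);S,V=h[...,1],h[...,2]
    m=((S<40)&(V>55)).astype(np.uint8)
    m=cv2.morphologyEx(m,cv2.MORPH_OPEN,np.ones((3,3)))
    l=cv2.connectedComponents(m)[1];b=l==l[v,u]
    print(n,nm,h[v,u],b.sum(),worldrect(c,o,b,z))
E
```

```text
w1 drill [ 90   6 129] 3670 (array([ 463.07199097, -227.80792236]), array([77.79359436, 57.25473404]), 81.34832000732422)
w1 stick [ 78  10 124] 2199 (array([ 445.90039062, -103.32756042]), array([50.70817184, 51.44227982]), 89.61138916015625)
w4 stick [ 98   7 142] 1894 (array([446.14697266, -99.47878265]), array([52.42097855, 51.58974457]), 62.823265075683594)
w4 cell [105   9 221] 911 (array([463.56378174,  26.92783165]), array([32.74602509, 32.15205765]), 88.73844909667969)
w2 cell [120   2 254] 784 (array([463.23379517,  34.91098404]), array([44.61209106, 32.45437241]), 89.98202514648438)
```

View pics/wells.png

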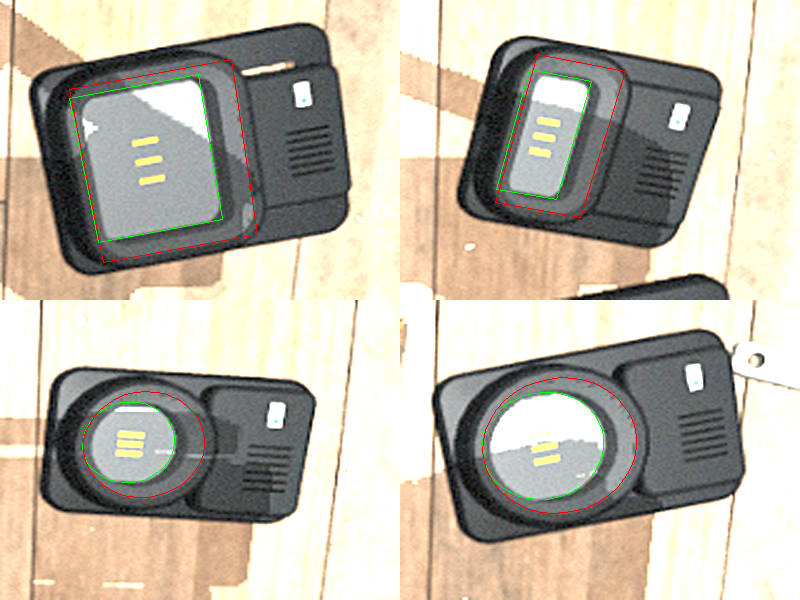

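The projected outlines fit all four wells: floor in green, mouth in red. Before acting I'll check the pose-reading noise, since y reads about 5 mm off the commanded sum.

```bash
python3 - <<'E'
from rig import robot
import numpy as np
for i in range(8):
    o=robot.get_obs();print(o["time"],np.round(o["position"],4),np.round(o["tool_rot"],4));robot.camera("wrist")
E
```

```text
4.5833 [ 0.4999 -0.0723  0.2963] [ 7.096e-01  7.046e-01 -3.000e-04 -5.000e-04]
4.6333 [ 0.5001 -0.0711  0.2964] [ 7.088e-01  7.054e-01 -2.000e-04 -5.000e-04]
4.6833 [ 0.5002 -0.0702  0.2964] [ 7.082e-01  7.060e-01 -2.000e-04 -4.000e-04]
4.7333 [ 0.5004 -0.0696  0.2965] [ 7.077e-01  7.065e-01 -1.000e-04 -3.000e-04]
4.7833 [ 0.5006 -0.0692  0.2965] [ 7.074e-01  7.068e-01 -1.000e-04 -2.000e-04]
4.8333 [ 0.5007 -0.069   0.2966] [ 7.072e-01  7.070e-01 -0.000e+00 -1.000e-04]
4.8833 [ 0.5008 -0.0689  0.2966] [ 7.072e-01  7.071e-01 -1.000e-04 -1.000e-04]
4.9333 [ 0.5009 -0.0689  0.2966] [ 0.7071  0.7071 -0.     -0.    ]
```

move_arm:
  commands:
    - {"hand": 8.7,"travel": [3.2,-1.24,2],"twist": [0,0,0]}
    - {"hand": 8.7,"travel": [3.2,-1.24,2],"twist": [0,0,0]}
    - {"hand": 8.7,"travel": [3.2,-1.24,2],"twist": [0,0,0]}
    - {"hand": 8.7,"travel": [0,0,2.5],"twist": [0,0,0]}
    - {"hand": 8.7,"travel": [0,0,2.5],"twist": [0,0,0]}

```text
time: 5.4
position: [0.4631, 0.0286, 0.1862]
tool_rot: [0.706, 0.708, 0.0, 0.0]
ft_force: [0.1, -0.2, 0.6]
grip_width: 0.0867
grip_force: 0.0
```

move_arm:
  commands:
    - {"hand": 8.7,"travel": [0,0,3],"twist": [0,0,0]}
    - {"hand": 8.7,"travel": [0,0,3],"twist": [0,0,0]}
    - {"hand": 8.7,"travel": [0,0,2],"twist": [0,0,0]}
    - {"hand": 8.7,"travel": [0,0,0],"twist": [0,0,0]}
    - {"hand": 8.7,"travel": [0,0,0],"twist": [0,0,0]}

```text
time: 5.82
position: [0.4635, 0.0268, 0.1059]
tool_rot: [0.707, 0.707, -0.001, -0.001]
ft_force: [-0.1, 0.2, -0.1]
grip_width: 0.0867
grip_force: 0.0
```

move_arm:
  commands:
    - {"hand": 8.7,"travel": [0,0,2],"twist": [0,0,0]}
    - {"hand": 8.7,"travel": [0,0,2],"twist": [0,0,0]}
    - {"hand": 8.7,"travel": [0,0,1.5],"twist": [0,0,0]}
    - {"hand": 8.7,"travel": [0,0,0],"twist": [0,0,0]}
    - {"hand": 8.7,"travel": [0,0,0],"twist": [0,0,0]}

```text
time: 6.23
position: [0.4648, 0.0262, 0.0525]
tool_rot: [0.708, 0.707, 0.0, 0.001]
ft_force: [-0.7, 0.2, -0.6]
grip_width: 0.0873
grip_force: 0.0
```

move_arm:
  commands:
    - {"hand": 8.7,"travel": [0,0,0],"twist": [0,0,0]}
    - {"hand": 8.7,"travel": [0,0,0],"twist": [0,0,0]}
    - {"hand": 8.7,"travel": [0,0,0],"twist": [0,0,0]}

```text
time: 6.48
position: [0.4648, 0.0261, 0.0528]
tool_rot: [0.708, 0.707, 0.001, 0.001]
ft_force: [-0.5, -0.2, 0.4]
grip_width: 0.0867
grip_force: 0.0
```

```bash
python3 shot.py w5
```

```text
(no output)
```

View pics/w5.png

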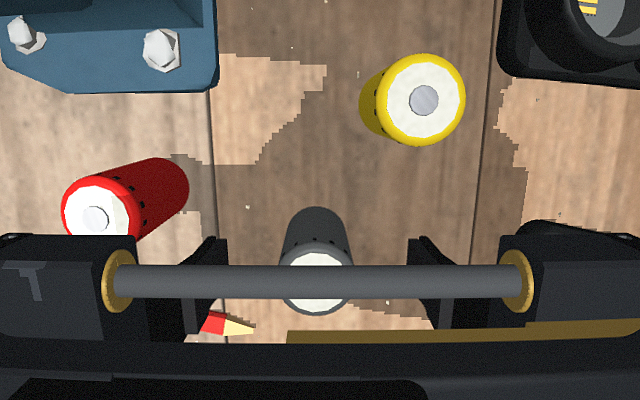

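The grey cell, top at (316,285), is centred between the fingers at (205,285) and (428,285). The yellow (420,100) and red (100,215) cells are clear of the gripper. Close.

move_arm:
  commands:
    - {"hand": 0,"travel": [0,0,0],"twist": [0,0,0]}
    - {"hand": 0,"travel": [0,0,0],"twist": [0,0,0]}
    - {"hand": 0,"travel": [0,0,0],"twist": [0,0,0]}
    - {"hand": 0,"travel": [0,0,0],"twist": [0,0,0]}
    - {"hand": 0,"travel": [0,0,0],"twist": [0,0,0]}
  force: 20

```text
time: 6.95
position: [0.4639, 0.0263, 0.0515]
tool_rot: [0.708, 0.706, -0.0, -0.0]
ft_force: [0.2, 0.3, -0.2]
grip_width: 0.0615
grip_force: 0.0
```

move_arm:
  commands:
    - {"hand": 0,"travel": [0,0,0],"twist": [0,0,0]}
    - {"hand": 0,"travel": [0,0,0],"twist": [0,0,0]}
    - {"hand": 0,"travel": [0,0,0],"twist": [0,0,0]}

```text
time: 7.2
position: [0.4639, 0.0262, 0.0515]
tool_rot: [0.708, 0.706, -0.0, -0.0]
ft_force: [0.1, 0.4, 0.8]
grip_width: 0.0419
grip_force: 0.0
```

move_arm:
  commands:
    - {"hand": 0,"travel": [0,0,0],"twist": [0,0,0]}
    - {"hand": 0,"travel": [0,0,0],"twist": [0,0,0]}
    - {"hand": 0,"travel": [0,0,0],"twist": [0,0,0]}

```text
time: 7.45
position: [0.464, 0.0262, 0.0515]
tool_rot: [0.708, 0.706, 0.0, 0.0]
ft_force: [-0.3, 0.4, -0.2]
grip_width: 0.0333
grip_force: 20.0
```

move_arm:
  commands:
    - {"hand": 0,"travel": [0,0,-1],"twist": [0,0,0]}
    - {"hand": 0,"travel": [0,0,-2],"twist": [0,0,0]}
    - {"hand": 0,"travel": [0,0,-3],"twist": [0,0,0]}
    - {"hand": 0,"travel": [0,0,-2],"twist": [0,0,0]}
    - {"hand": 0,"travel": [0,0,-1],"twist": [0,0,0]}

```text
time: 7.87
position: [0.4648, 0.0261, 0.1437]
tool_rot: [0.708, 0.706, 0.001, 0.001]
ft_force: [0.3, -0.8, -1.1]
grip_width: 0.0335
grip_force: 20.0
```

move_arm:
  commands:
    - {"hand": 0,"travel": [1.5,1.6,0],"twist": [0,0,0]}
    - {"hand": 0,"travel": [2.5,2.7,0],"twist": [0,0,0]}
    - {"hand": 0,"travel": [2.5,2.7,0],"twist": [0,0,0]}
    - {"hand": 0,"travel": [2.5,2.7,0],"twist": [0,0,0]}
    - {"hand": 0,"travel": [2,2.2,0],"twist": [0,0,0]}

```text
time: 8.28
position: [0.5846, 0.1378, 0.1415]
tool_rot: [0.708, 0.707, 0.0, 0.0]
ft_force: [0.7, -1.1, -1.2]
grip_width: 0.0332
grip_force: 20.0
```

move_arm:
  commands:
    - {"hand": 0,"travel": [1,1.1,0],"twist": [0,0,0]}
    - {"hand": 0,"travel": [0.5,0.6,0],"twist": [0,0,0]}
    - {"hand": 0,"travel": [0,0,0],"twist": [0,0,0]}
    - {"hand": 0,"travel": [0,0,0],"twist": [0,0,0]}
    - {"hand": 0,"travel": [0,0,0],"twist": [0,0,0]}

```text
time: 8.7
position: [0.5985, 0.1501, 0.141]
tool_rot: [0.708, 0.706, -0.001, -0.001]
ft_force: [-1.0, 0.1, -2.3]
grip_width: 0.0331
grip_force: 20.0
```

move_arm:
  commands:
    - {"hand": 0,"travel": [0,0,1.2],"twist": [0,0,0]}
    - {"hand": 0,"travel": [0,0,1.2],"twist": [0,0,0]}
    - {"hand": 0,"travel": [0,0,0.6],"twist": [0,0,0]}
    - {"hand": 0,"travel": [0,0,0],"twist": [0,0,0]}
    - {"hand": 0,"travel": [0,0,0],"twist": [0,0,0]}

```text
time: 9.12
position: [0.5994, 0.1507, 0.1104]
tool_rot: [0.708, 0.706, -0.001, -0.001]
ft_force: [1.0, 0.6, -1.6]
grip_width: 0.033
grip_force: 20.0
```

```bash
python3 shot.py w6
```

```text
(no output)
```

View pics/w6.png

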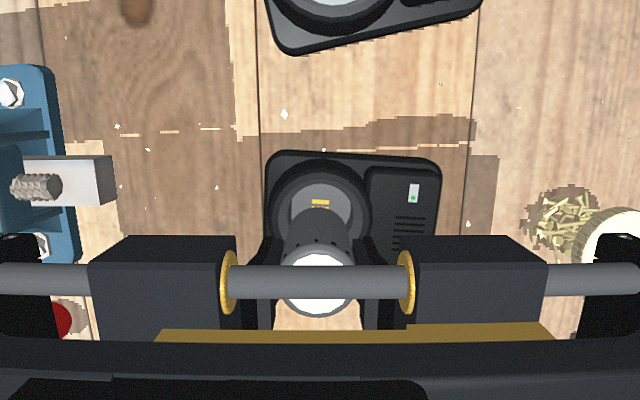

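The cell, at (318,280), lines up with the well at (318,205) across x, so I'm lowering it.

move_arm:
  commands:
    - {"hand": 0,"travel": [0,0,1],"twist": [0,0,0]}
    - {"hand": 0,"travel": [0,0,1],"twist": [0,0,0]}
    - {"hand": 0,"travel": [0,0,1],"twist": [0,0,0]}
    - {"hand": 0,"travel": [0,0,0.5],"twist": [0,0,0]}
    - {"hand": 0,"travel": [0,0,0.5],"twist": [0,0,0]}

```text
time: 9.58
position: [0.5995, 0.151, 0.0702]
tool_rot: [0.708, 0.707, -0.001, -0.001]
ft_force: [0.4, 0.1, -1.8]
grip_width: 0.0333
grip_force: 20.0
```

move_arm:
  commands:
    - {"hand": 0,"travel": [0,0,0.3],"twist": [0,0,0]}
    - {"hand": 0,"travel": [0,0,0.3],"twist": [0,0,0]}
    - {"hand": 0,"travel": [0,0,0.2],"twist": [0,0,0]}
    - {"hand": 0,"travel": [0,0,0],"twist": [0,0,0]}
    - {"hand": 0,"travel": [0,0,0],"twist": [0,0,0]}

```text
time: 10.0
position: [0.6003, 0.151, 0.0637]
tool_rot: [0.708, 0.706, 0.0, 0.0]
ft_force: [0.6, -0.3, -1.2]
grip_width: 0.0331
grip_force: 20.0
```

move_arm:
  commands:
    - {"hand": 0,"travel": [0,0,0.1],"twist": [0,0,0]}
    - {"hand": 0,"travel": [0,0,0.1],"twist": [0,0,0]}
    - {"hand": 0,"travel": [0,0,0],"twist": [0,0,0]}
    - {"hand": 0,"travel": [0,0,0],"twist": [0,0,0]}

```text
time: 10.33
position: [0.6002, 0.151, 0.0616]
tool_rot: [0.708, 0.706, 0.0, 0.0]
ft_force: [0.1, -0.9, -1.3]
grip_width: 0.0333
grip_force: 20.0
```

move_arm:
  commands:
    - {"hand": 0,"travel": [0,0,0.1],"twist": [0,0,0]}
    - {"hand": 0,"travel": [0,0,0],"twist": [0,0,0]}
    - {"hand": 0,"travel": [0,0,0],"twist": [0,0,0]}

```text
time: 10.58
position: [0.6004, 0.151, 0.0615]
tool_rot: [0.708, 0.706, 0.0, 0.0]
ft_force: [-1.9, -0.6, 6.3]
grip_width: 0.0334
grip_force: 20.0
```

move_arm:
  commands:
    - {"hand": 4.5,"travel": [0,0,0],"twist": [0,0,0]}
    - {"hand": 5.5,"travel": [0,0,0],"twist": [0,0,0]}
    - {"hand": 6,"travel": [0,0,0],"twist": [0,0,0]}
    - {"hand": 8.7,"travel": [0,0,0],"twist": [0,0,0]}

```text
time: 10.92
position: [0.6002, 0.151, 0.0603]
tool_rot: [0.708, 0.706, 0.0, -0.0]
ft_force: [0.4, 0.2, 0.1]
grip_width: 0.0521
grip_force: 0.0
```

move_arm:
  commands:
    - {"hand": 8.7,"travel": [0,0,-1],"twist": [0,0,0]}
    - {"hand": 8.7,"travel": [0,0,-2],"twist": [0,0,0]}
    - {"hand": 8.7,"travel": [0,0,-3],"twist": [0,0,0]}
    - {"hand": 8.7,"travel": [0,0,-3],"twist": [0,0,0]}
    - {"hand": 8.7,"travel": [0,0,-1],"twist": [0,0,0]}

```text
time: 11.33
position: [0.6028, 0.1513, 0.1654]
tool_rot: [0.708, 0.706, 0.003, 0.003]
ft_force: [1.1, 0.2, 0.9]
grip_width: 0.0833
grip_force: 0.0
```

move_arm:
  commands:
    - {"hand": 8.7,"travel": [-2,-1.2,0],"twist": [0,0,0]}
    - {"hand": 8.7,"travel": [-3.4,-2.1,0],"twist": [0,0,0]}
    - {"hand": 8.7,"travel": [-3.4,-2.1,0],"twist": [0,0,0]}
    - {"hand": 8.7,"travel": [-3.4,-2.1,0],"twist": [0,0,0]}
    - {"hand": 8.7,"travel": [-3.4,-2.1,0],"twist": [0,0,0]}

```text
time: 11.75
position: [0.5026, -0.0058, 0.1606]
tool_rot: [0.707, 0.707, -0.0, 0.0]
ft_force: [0.2, -1.7, 0.0]
grip_width: 0.0868
grip_force: 0.0
```

move_arm:
  commands:
    - {"hand": 8.7,"travel": [-3.4,-2.1,0],"twist": [0,0,0]}
    - {"hand": 8.7,"travel": [-3.4,-2.1,0],"twist": [0,0,0]}
    - {"hand": 8.7,"travel": [-2.1,-1.2,0],"twist": [0,0,0]}
    - {"hand": 8.7,"travel": [-0.8,-0.4,0],"twist": [0,0,0]}
    - {"hand": 8.7,"travel": [0,0,0],"twist": [0,0,0]}

```text
time: 12.17
position: [0.4451, -0.1033, 0.1607]
tool_rot: [0.709, 0.705, 0.0, 0.0]
ft_force: [0.6, -0.7, -0.3]
grip_width: 0.0867
grip_force: 0.0
```

move_arm:
  commands:
    - {"hand": 8.7,"travel": [0,0,0],"twist": [0,0,0]}
    - {"hand": 8.7,"travel": [0,0,0],"twist": [0,0,0]}
    - {"hand": 8.7,"travel": [0,0,1.5],"twist": [0,0,0]}
    - {"hand": 8.7,"travel": [0,0,1.5],"twist": [0,0,0]}
    - {"hand": 8.7,"travel": [0,0,0],"twist": [0,0,0]}

```text
time: 12.58
position: [0.4451, -0.0998, 0.1288]
tool_rot: [0.707, 0.707, -0.001, -0.002]
ft_force: [-0.6, 0.5, 0.5]
grip_width: 0.0873
grip_force: 0.0
```

```bash
python3 shot.py w7; python3 - <<'E'
from rig import robot
o=robot.get_obs();print(o["position"])
E
```

```text
[ 0.44546886 -0.10006138  0.12963094]
```

View pics/w7.png

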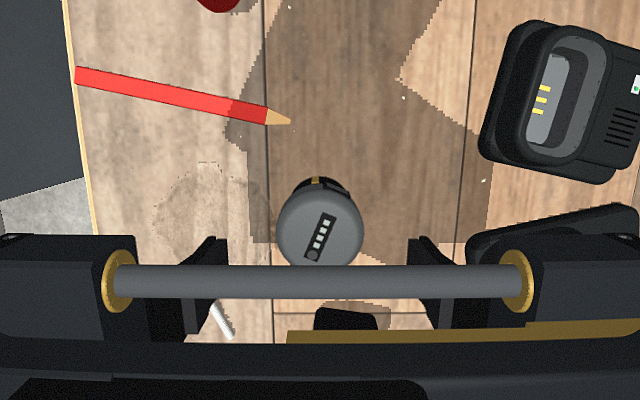

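```bash
python3 - <<'E'
from meas import *
c,o=load("w7");print(o["position"],onplane(c,[(319.5,227),(276,227),(363,227),(320,268)],.078,o).round(4))
E
```

```text
[ 0.44512441 -0.09978357  0.12880284] [[ 0.4451 -0.0961  0.078 ]
 [ 0.4198 -0.0961  0.078 ]
 [ 0.4703 -0.0961  0.078 ]
 [ 0.4454 -0.1218  0.078 ]]
```

The stick pack's cap is centred at x≈.445, with its label centre at (320,237), so y≈−.102. It sits between the fingers. Descend and grip.

move_arm:
  commands:
    - {"hand": 8.7,"travel": [0,0,2],"twist": [0,0,0]}
    - {"hand": 8.7,"travel": [0,0,2],"twist": [0,0,0]}
    - {"hand": 8.7,"travel": [0,0,2],"twist": [0,0,0]}
    - {"hand": 8.7,"travel": [0,0,1],"twist": [0,0,0]}
    - {"hand": 6,"travel": [0,0,0],"twist": [0,0,0]}

```text
time: 13.05
position: [0.4455, -0.1007, 0.0593]
tool_rot: [0.707, 0.707, -0.0, -0.001]
ft_force: [0.5, -0.1, -0.9]
grip_width: 0.0852
grip_force: 0.0
```

move_arm:
  commands:
    - {"hand": 4,"travel": [0,0,0],"twist": [0,0,0]}
    - {"hand": 4,"travel": [0,0,0],"twist": [0,0,0]}
    - {"hand": 4,"travel": [0,0,0],"twist": [0,0,0]}
    - {"hand": 4,"travel": [0,0,0],"twist": [0,0,0]}
    - {"hand": 4,"travel": [0,0,0],"twist": [0,0,0]}
  force: 25

```text
time: 13.47
position: [0.4462, -0.1019, 0.0613]
tool_rot: [0.708, 0.706, 0.0, 0.001]
ft_force: [-0.2, -0.5, -0.1]
grip_width: 0.0549
grip_force: 0.0
```

move_arm:
  commands:
    - {"hand": 4,"travel": [0,0,0],"twist": [0,0,0]}
    - {"hand": 4,"travel": [0,0,0],"twist": [0,0,0]}

```text
time: 13.63
position: [0.4462, -0.1019, 0.0612]
tool_rot: [0.708, 0.706, 0.0, 0.001]
ft_force: [0.2, 0.1, 5.2]
grip_width: 0.0535
grip_force: 25.0
```

move_arm:
  commands:
    - {"hand": 4,"travel": [0,0,-1],"twist": [0,0,0]}
    - {"hand": 4,"travel": [0,0,-2.5],"twist": [0,0,0]}
    - {"hand": 4,"travel": [0,0,-3],"twist": [0,0,0]}
    - {"hand": 4,"travel": [0,0,-2.5],"twist": [0,0,0]}
    - {"hand": 4,"travel": [0,0,-1],"twist": [0,0,0]}

```text
time: 14.05
position: [0.4466, -0.1022, 0.163]
tool_rot: [0.708, 0.706, 0.001, 0.002]
ft_force: [0.5, -0.3, -2.2]
grip_width: 0.0533
grip_force: 25.0
```

move_arm:
  commands:
    - {"hand": 4,"travel": [2,0.8,0],"twist": [0,0,0]}
    - {"hand": 4,"travel": [3.7,1.46,0],"twist": [0,0,0]}
    - {"hand": 4,"travel": [3.7,1.46,0],"twist": [0,0,0]}
    - {"hand": 4,"travel": [3.7,1.46,0],"twist": [0,0,0]}
    - {"hand": 4,"travel": [3.7,1.46,0],"twist": [0,0,0]}

```text
time: 14.47
position: [0.512, 0.0677, 0.1601]
tool_rot: [0.708, 0.706, -0.001, -0.001]
ft_force: [0.8, -0.0, -2.8]
grip_width: 0.0535
grip_force: 25.0
```

move_arm:
  commands:
    - {"hand": 4,"travel": [3.7,1.46,0],"twist": [0,0,0]}
    - {"hand": 4,"travel": [3.7,1.46,0],"twist": [0,0,0]}
    - {"hand": 4,"travel": [3.7,1.46,0],"twist": [0,0,0]}
    - {"hand": 4,"travel": [3.7,1.46,0],"twist": [0,0,0]}
    - {"hand": 4,"travel": [3.7,1.46,0],"twist": [0,0,0]}

```text
time: 14.88
position: [0.585, 0.2527, 0.1595]
tool_rot: [0.708, 0.707, -0.001, -0.001]
ft_force: [1.5, -1.3, -3.0]
grip_width: 0.0532
grip_force: 25.0
```

move_arm:
  commands:
    - {"hand": 4,"travel": [2.9,1.2,0],"twist": [0,0,0]}
    - {"hand": 4,"travel": [1.7,0.6,0],"twist": [0,0,0]}
    - {"hand": 4,"travel": [1.1,0.46,0],"twist": [0,0,0]}
    - {"hand": 4,"travel": [0,0,0],"twist": [0,0,0]}
    - {"hand": 4,"travel": [0,0,0],"twist": [0,0,0]}

```text
time: 15.3
position: [0.6073, 0.3078, 0.1592]
tool_rot: [0.707, 0.707, -0.001, -0.0]
ft_force: [-0.4, -0.3, -2.4]
grip_width: 0.0534
grip_force: 25.0
```

move_arm:
  commands:
    - {"hand": 4,"travel": [0,0,1.5],"twist": [0,0,0]}
    - {"hand": 4,"travel": [0,0,1.5],"twist": [0,0,0]}
    - {"hand": 4,"travel": [0,0,1],"twist": [0,0,0]}
    - {"hand": 4,"travel": [0,0,0],"twist": [0,0,0]}
    - {"hand": 4,"travel": [0,0,0],"twist": [0,0,0]}

```text
time: 15.72
position: [0.6077, 0.3068, 0.1197]
tool_rot: [0.708, 0.706, -0.001, -0.001]
ft_force: [0.7, 0.1, -1.9]
grip_width: 0.0534
grip_force: 25.0
```

move_arm:
  commands:
    - {"hand": 4,"travel": [0,0,0],"twist": [0,0,0]}
    - {"hand": 4,"travel": [0,0,0],"twist": [0,0,0]}

```text
time: 15.88
position: [0.6092, 0.3078, 0.1216]
tool_rot: [0.708, 0.706, 0.001, 0.0]
ft_force: [0.2, -0.1, -2.2]
grip_width: 0.0535
grip_force: 25.0
```

move_arm:
  commands:
    - {"hand": 4,"travel": [0,0,1],"twist": [0,0,0]}
    - {"hand": 4,"travel": [0,0,1],"twist": [0,0,0]}
    - {"hand": 4,"travel": [0,0,1],"twist": [0,0,0]}
    - {"hand": 4,"travel": [0,0,0.7],"twist": [0,0,0]}
    - {"hand": 4,"travel": [0,0,0.5],"twist": [0,0,0]}

```text
time: 16.3
position: [0.6074, 0.3077, 0.0765]
tool_rot: [0.708, 0.707, -0.001, -0.001]
ft_force: [-0.2, 0.7, -3.3]
grip_width: 0.0537
grip_force: 25.0
```

move_arm:
  commands:
    - {"hand": 4,"travel": [0,0,0.3],"twist": [0,0,0]}
    - {"hand": 4,"travel": [0,0,0.2],"twist": [0,0,0]}
    - {"hand": 4,"travel": [0,0,0.2],"twist": [0,0,0]}
    - {"hand": 4,"travel": [0,0,0],"twist": [0,0,0]}
    - {"hand": 4,"travel": [0,0,0],"twist": [0,0,0]}

```text
time: 16.72
position: [0.6088, 0.3081, 0.0719]
tool_rot: [0.708, 0.706, 0.0, 0.0]
ft_force: [-0.4, 0.2, -2.2]
grip_width: 0.0535
grip_force: 25.0
```

move_arm:
  commands:
    - {"hand": 4,"travel": [0,0,0.1],"twist": [0,0,0]}
    - {"hand": 4,"travel": [0,0,0],"twist": [0,0,0]}
    - {"hand": 4,"travel": [0,0,0],"twist": [0,0,0]}

```text
time: 16.97
position: [0.6089, 0.3082, 0.0713]
tool_rot: [0.708, 0.706, 0.001, 0.0]
ft_force: [0.4, -0.0, 0.5]
grip_width: 0.0536
grip_force: 25.0
```

move_arm:
  commands:
    - {"hand": 6.5,"travel": [0,0,0],"twist": [0,0,0]}
    - {"hand": 7.5,"travel": [0,0,0],"twist": [0,0,0]}
    - {"hand": 8.7,"travel": [0,0,0],"twist": [0,0,0]}
    - {"hand": 8.7,"travel": [0,0,0],"twist": [0,0,0]}
    - {"hand": 8.7,"travel": [0,0,-1],"twist": [0,0,0]}

```text
time: 17.38
position: [0.6069, 0.3074, 0.0788]
tool_rot: [0.708, 0.706, -0.002, -0.001]
ft_force: [-0.2, 0.1, -0.5]
grip_width: 0.0789
grip_force: 0.0
```

move_arm:
  commands:
    - {"hand": 8.7,"travel": [0,0,-2],"twist": [0,0,0]}
    - {"hand": 8.7,"travel": [0,0,-3],"twist": [0,0,0]}
    - {"hand": 8.7,"travel": [0,0,-3],"twist": [0,0,0]}
    - {"hand": 8.7,"travel": [0,0,-1],"twist": [0,0,0]}
    - {"hand": 8.7,"travel": [-2,-0.5,0],"twist": [0,0,0]}

```text
time: 17.8
position: [0.6069, 0.2916, 0.1756]
tool_rot: [0.707, 0.707, 0.006, 0.002]
ft_force: [0.4, -0.3, 0.8]
grip_width: 0.0872
grip_force: 0.0
```

move_arm:
  commands:
    - {"hand": 8.7,"travel": [-3.9,-1.06,0],"twist": [0,0,0]}
    - {"hand": 8.7,"travel": [-3.9,-1.06,0],"twist": [0,0,0]}
    - {"hand": 8.7,"travel": [-3.9,-1.06,0],"twist": [0,0,0]}
    - {"hand": 8.7,"travel": [-3.9,-1.06,0],"twist": [0,0,0]}
    - {"hand": 8.7,"travel": [-3.9,-1.06,0],"twist": [0,0,0]}

```text
time: 18.22
position: [0.5491, 0.0916, 0.1707]
tool_rot: [0.707, 0.707, 0.0, 0.0]
ft_force: [0.3, -0.4, 0.3]
grip_width: 0.0869
grip_force: 0.0
```

move_arm:
  commands:
    - {"hand": 8.7,"travel": [-3.9,-1.06,0],"twist": [0,0,0]}
    - {"hand": 8.7,"travel": [-3.9,-1.06,0],"twist": [0,0,0]}
    - {"hand": 8.7,"travel": [-3.9,-1.06,0],"twist": [0,0,0]}
    - {"hand": 8.7,"travel": [-3.9,-1.06,0],"twist": [0,0,0]}
    - {"hand": 8.7,"travel": [-3.9,-1.06,0],"twist": [0,0,0]}

```text
time: 18.63
position: [0.4958, -0.1035, 0.1708]
tool_rot: [0.708, 0.707, 0.0, 0.0]
ft_force: [0.3, -0.6, -0.1]
grip_width: 0.0871
grip_force: 0.0
```

move_arm:
  commands:
    - {"hand": 8.7,"travel": [-3.9,-1.06,0],"twist": [0,0,0]}
    - {"hand": 8.7,"travel": [-3.9,-1.06,0],"twist": [0,0,0]}
    - {"hand": 8.7,"travel": [-2.6,-0.7,0],"twist": [0,0,0]}
    - {"hand": 8.7,"travel": [-1.5,-0.4,0],"twist": [0,0,0]}
    - {"hand": 8.7,"travel": [-0.7,-0.2,0],"twist": [0,0,0]}

```text
time: 19.05
position: [0.4618, -0.2305, 0.1707]
tool_rot: [0.709, 0.705, -0.0, 0.001]
ft_force: [0.1, 0.5, -0.4]
grip_width: 0.087
grip_force: 0.0
```

move_arm:
  commands:
    - {"hand": 8.7,"travel": [0,0,0],"twist": [0,0,4.3]}
    - {"hand": 8.7,"travel": [0,0,0],"twist": [0,0,4.3]}
    - {"hand": 8.7,"travel": [0,0,0],"twist": [0,0,0]}
    - {"hand": 8.7,"travel": [0,0,0],"twist": [0,0,0]}
    - {"hand": 8.7,"travel": [0,0,0],"twist": [0,0,0]}

```text
time: 19.47
position: [0.4624, -0.2271, 0.1706]
tool_rot: [0.758, 0.652, 0.0, -0.0]
ft_force: [0.1, -0.9, 0.2]
grip_width: 0.087
grip_force: 0.0
```

```bash
python3 shot.py w8; python3 - <<'E'
from meas import *
c,o=load("w8");print(o["position"].round(4),o["tool_rot"].round(4))
P=np.array([[29,39],[-29,39],[-29,-39],[29,-39]])/1000
a=np.radians(-8.65);M=np.array([[np.cos(a),-np.sin(a)],[np.sin(a),np.cos(a)]])
p=project(c,np.c_[P@M.T+[.4631,-.2278],np.full(4,.07)],o)
im=c["frame"][:,:,::-1].copy();cv2.polylines(im,[np.int32(p)],True,(0,255,0),1);cv2.imwrite("pics/w8o.png",im)
E
```

```text
[ 0.4624 -0.2271  0.1706] [ 7.579e-01  6.524e-01  0.000e+00 -1.000e-04]
```

View pics/w8o.png

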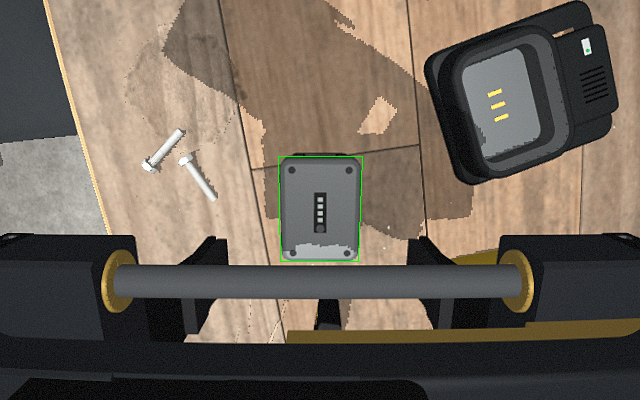

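The projected outline fits the drill pack, centred at (320,207), and it is square to the fingers. Descend and grip.

move_arm:
  commands:
    - {"hand": 8.7,"travel": [0,0,2],"twist": [0,0,0]}
    - {"hand": 8.7,"travel": [0,0,3],"twist": [0,0,0]}
    - {"hand": 8.7,"travel": [0,0,3],"twist": [0,0,0]}
    - {"hand": 8.7,"travel": [0,0,2.5],"twist": [0,0,0]}
    - {"hand": 8.7,"travel": [0,0,1],"twist": [0,0,0]}

```text
time: 19.93
position: [0.4609, -0.2263, 0.0528]
tool_rot: [0.758, 0.652, -0.0, -0.003]
ft_force: [0.3, 0.1, -0.0]
grip_width: 0.0871
grip_force: 0.0
```

move_arm:
  commands:
    - {"hand": 5,"travel": [0,0,0],"twist": [0,0,0]}
    - {"hand": 5,"travel": [0,0,0],"twist": [0,0,0]}
    - {"hand": 5,"travel": [0,0,0],"twist": [0,0,0]}
    - {"hand": 5,"travel": [0,0,0],"twist": [0,0,0]}
    - {"hand": 5,"travel": [0,0,0],"twist": [0,0,0]}
  force: 40

```text
time: 20.35
position: [0.4631, -0.2283, 0.0569]
tool_rot: [0.759, 0.652, 0.0, 0.001]
ft_force: [-0.6, 0.7, -0.2]
grip_width: 0.0616
grip_force: 0.0
```

move_arm:
  commands:
    - {"hand": 5,"travel": [0,0,0],"twist": [0,0,0]}
    - {"hand": 5,"travel": [0,0,0],"twist": [0,0,0]}

```text
time: 20.52
position: [0.4637, -0.2286, 0.0569]
tool_rot: [0.759, 0.651, 0.001, 0.002]
ft_force: [1.9, 0.6, 7.5]
grip_width: 0.0577
grip_force: 40.0
```

move_arm:
  commands:
    - {"hand": 5,"travel": [0,0,-1],"twist": [0,0,0]}
    - {"hand": 5,"travel": [0,0,-2],"twist": [0,0,0]}
    - {"hand": 5,"travel": [0,0,-3],"twist": [0,0,0]}
    - {"hand": 5,"travel": [0,0,-2],"twist": [0,0,0]}
    - {"hand": 5,"travel": [0,0,-1],"twist": [0,0,0]}

```text
time: 20.93
position: [0.4624, -0.2279, 0.1478]
tool_rot: [0.759, 0.652, 0.0, 0.001]
ft_force: [-0.0, -0.8, -4.7]
grip_width: 0.0576
grip_force: 40.0
```

move_arm:
  commands:
    - {"hand": 5,"travel": [0,0,0],"twist": [0,0,-5.2]}
    - {"hand": 5,"travel": [0,0,0],"twist": [0,0,-7]}
    - {"hand": 5,"travel": [0,0,0],"twist": [0,0,-6]}
    - {"hand": 5,"travel": [0,0,0],"twist": [0,0,-3]}
    - {"hand": 5,"travel": [0,0,0],"twist": [0,0,0]}

```text
time: 21.35
position: [0.4611, -0.227, 0.1449]
tool_rot: [0.626, 0.78, -0.0, -0.002]
ft_force: [-0.9, 0.7, -4.0]
grip_width: 0.0579
grip_force: 40.0
```

move_arm:
  commands:
    - {"hand": 5,"travel": [0.2,2,0],"twist": [0,0,0]}
    - {"hand": 5,"travel": [0.4,3.5,0],"twist": [0,0,0]}
    - {"hand": 5,"travel": [0.4,4,0],"twist": [0,0,0]}
    - {"hand": 5,"travel": [0.3,3.5,0],"twist": [0,0,0]}
    - {"hand": 5,"travel": [0.2,2.2,0],"twist": [0,0,0]}

```text
time: 21.77
position: [0.6104, -0.1789, 0.145]
tool_rot: [0.626, 0.78, 0.001, 0.001]
ft_force: [0.5, -0.7, -5.0]
grip_width: 0.0579
grip_force: 40.0
```

move_arm:
  commands:
    - {"hand": 5,"travel": [0.1,1,0],"twist": [0,0,0]}
    - {"hand": 5,"travel": [0,0.5,0],"twist": [0,0,0]}
    - {"hand": 5,"travel": [0,0,0],"twist": [0,0,0]}
    - {"hand": 5,"travel": [0,0,0],"twist": [0,0,0]}
    - {"hand": 5,"travel": [0,0,0],"twist": [0,0,0]}

```text
time: 22.18
position: [0.6199, -0.1763, 0.1451]
tool_rot: [0.626, 0.779, -0.001, -0.001]
ft_force: [0.7, -0.4, -5.3]
grip_width: 0.0575
grip_force: 40.0
```

move_arm:
  commands:
    - {"hand": 5,"travel": [0,0,0],"twist": [0,0,0]}
    - {"hand": 5,"travel": [0,0,0],"twist": [0,0,0]}
    - {"hand": 5,"travel": [0,0,0],"twist": [0,0,0]}

```text
time: 22.43
position: [0.6213, -0.1764, 0.1458]
tool_rot: [0.626, 0.78, -0.0, -0.0]
ft_force: [0.1, -0.2, -3.7]
grip_width: 0.0575
grip_force: 40.0
```

```bash
python3 shot.py w9; python3 - <<'E'
from meas import *
c,o=load("w9");print(o["position"].round(4),R.from_quat(o["tool_rot"]).as_matrix()[:,0].round(4))
E
```

```text
[ 0.6213 -0.1764  0.1458] [-2.155e-01  9.765e-01  1.000e-04]
```

View pics/w9.png

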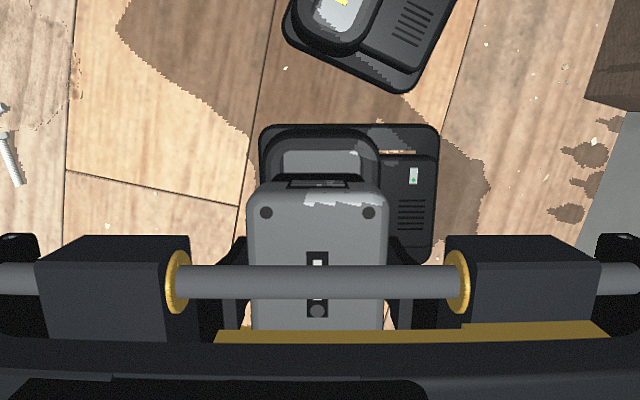

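The pack's yaw matches the charger, with the well at (325,160) in line. Shift 1.5 mm and lower.

move_arm:
  commands:
    - {"hand": 5,"travel": [0,0.15,1.5],"twist": [0,0,0]}
    - {"hand": 5,"travel": [0,0,1.5],"twist": [0,0,0]}
    - {"hand": 5,"travel": [0,0,0],"twist": [0,0,0]}
    - {"hand": 5,"travel": [0,0,0],"twist": [0,0,0]}
    - {"hand": 5,"travel": [0,0,1],"twist": [0,0,0]}

```text
time: 22.9
position: [0.6253, -0.1766, 0.1078]
tool_rot: [0.626, 0.78, 0.001, 0.003]
ft_force: [0.6, -0.2, -3.7]
grip_width: 0.0574
grip_force: 40.0
```

move_arm:
  commands:
    - {"hand": 5,"travel": [0,0,1],"twist": [0,0,0]}
    - {"hand": 5,"travel": [0,0,1],"twist": [0,0,0]}
    - {"hand": 5,"travel": [0,0,0.7],"twist": [0,0,0]}
    - {"hand": 5,"travel": [0,0,0.4],"twist": [0,0,0]}
    - {"hand": 5,"travel": [0,0,0.2],"twist": [0,0,0]}

```text
time: 23.32
position: [0.6227, -0.1754, 0.0713]
tool_rot: [0.626, 0.78, -0.0, -0.001]
ft_force: [0.5, 0.0, -3.9]
grip_width: 0.0578
grip_force: 40.0
```

move_arm:
  commands:
    - {"hand": 5,"travel": [0,0,0.2],"twist": [0,0,0]}
    - {"hand": 5,"travel": [0,0,0.2],"twist": [0,0,0]}
    - {"hand": 5,"travel": [0,0,0],"twist": [0,0,0]}
    - {"hand": 5,"travel": [0,0,0],"twist": [0,0,0]}
    - {"hand": 5,"travel": [0,0,0],"twist": [0,0,0]}

```text
time: 23.73
position: [0.6236, -0.1757, 0.0689]
tool_rot: [0.626, 0.78, 0.0, 0.0]
ft_force: [-0.7, -0.0, -4.8]
grip_width: 0.0578
grip_force: 40.0
```

Still carrying the weight, with about 2 mm to go.

move_arm:
  commands:
    - {"hand": 5,"travel": [0,0,0.1],"twist": [0,0,0]}
    - {"hand": 5,"travel": [0,0,0.1],"twist": [0,0,0]}
    - {"hand": 5,"travel": [0,0,0],"twist": [0,0,0]}
    - {"hand": 5,"travel": [0,0,0],"twist": [0,0,0]}

```text
time: 24.07
position: [0.6236, -0.1757, 0.0669]
tool_rot: [0.626, 0.78, 0.0, 0.0]
ft_force: [0.4, -0.1, -2.0]
grip_width: 0.0577
grip_force: 40.0
```

move_arm:
  commands:
    - {"hand": 5,"travel": [0,0,0.1],"twist": [0,0,0]}
    - {"hand": 5,"travel": [0,0,0],"twist": [0,0,0]}
    - {"hand": 6.5,"travel": [0,0,0],"twist": [0,0,0]}
    - {"hand": 7.5,"travel": [0,0,0],"twist": [0,0,0]}
    - {"hand": 8.7,"travel": [0,0,0],"twist": [0,0,0]}

```text
time: 24.48
position: [0.6238, -0.176, 0.0658]
tool_rot: [0.626, 0.78, 0.0, 0.001]
ft_force: [-0.1, 0.2, 0.7]
grip_width: 0.0705
grip_force: 0.0
```

move_arm:
  commands:
    - {"hand": 8.7,"travel": [0,0,0],"twist": [0,0,0]}
    - {"hand": 8.7,"travel": [0,0,-1],"twist": [0,0,0]}
    - {"hand": 8.7,"travel": [0,0,-2],"twist": [0,0,0]}
    - {"hand": 8.7,"travel": [0,0,-3.5],"twist": [0,0,0]}
    - {"hand": 8.7,"travel": [0,0,-3.5],"twist": [0,0,0]}

```text
time: 24.9
position: [0.6224, -0.1753, 0.1658]
tool_rot: [0.626, 0.78, -0.0, -0.002]
ft_force: [1.5, -0.0, 0.1]
grip_width: 0.0866
grip_force: 0.0
```

move_arm:
  commands:
    - {"hand": 8.7,"travel": [0,0,-2],"twist": [0,0,6.5]}
    - {"hand": 8.7,"travel": [0,0,-1],"twist": [0,0,6.5]}
    - {"hand": 8.7,"travel": [0,0,0],"twist": [0,0,6.5]}
    - {"hand": 8.7,"travel": [0,0,0],"twist": [0,0,6.5]}
    - {"hand": 8.7,"travel": [-2,-1.2,0],"twist": [0,0,0]}

```text
time: 25.32
position: [0.6095, -0.1903, 0.197]
tool_rot: [0.786, 0.619, 0.002, 0.001]
ft_force: [-0.1, -0.8, -0.6]
grip_width: 0.0871
grip_force: 0.0
```

move_arm:
  commands:
    - {"hand": 8.7,"travel": [-3.4,-2.1,0],"twist": [0,0,0]}
    - {"hand": 8.7,"travel": [-3.4,-2.2,0],"twist": [0,0,0]}
    - {"hand": 8.7,"travel": [-3.4,-2.2,0],"twist": [0,0,0]}
    - {"hand": 8.7,"travel": [-3.4,-2.2,0],"twist": [0,0,0]}
    - {"hand": 8.7,"travel": [-3,-1.8,0],"twist": [0,0,0]}

```text
time: 25.73
position: [0.4642, -0.3305, 0.1963]
tool_rot: [0.785, 0.619, -0.0, 0.0]
ft_force: [0.8, 0.7, -0.1]
grip_width: 0.0871
grip_force: 0.0
```

move_arm:
  commands:
    - {"hand": 8.7,"travel": [-1.6,-1,0],"twist": [0,0,0]}
    - {"hand": 8.7,"travel": [-0.8,-0.5,0],"twist": [0,0,0]}
    - {"hand": 8.7,"travel": [0,0,0],"twist": [0,0,0]}
    - {"hand": 8.7,"travel": [0,0,0],"twist": [0,0,0]}
    - {"hand": 8.7,"travel": [0,0,0],"twist": [0,0,0]}

```text
time: 26.15
position: [0.4469, -0.3481, 0.1957]
tool_rot: [0.785, 0.62, 0.0, 0.0]
ft_force: [0.7, 0.5, -0.5]
grip_width: 0.087
grip_force: 0.0
```

```bash
python3 shot.py w10; python3 - <<'E'
from meas import *
c,o=load("w10");print(o["position"].round(4),R.from_quat(o["tool_rot"]).as_matrix()[:,0].round(4))
E
```

```text
[ 0.4469 -0.3481  0.1957] [2.324e-01 9.726e-01 4.000e-04]
```

View pics/w10.png

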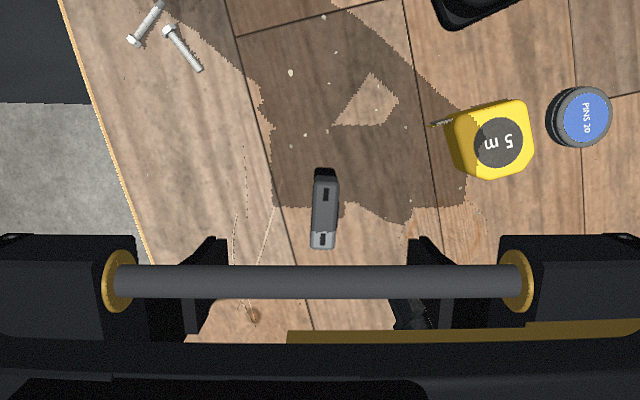

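w10 shows the radio pack's top at (325,210). A dark corner at about (412,315) may belong to the black case lid. I'll measure both numerically.

```bash
python3 - <<'E'
from meas import *
from rig import robot
c,o=load("w10");h=cv2.cvtColor(c["frame"],cv2.COLOR_RGB2HSV).astype(int);S,V=h[...,1],h[...,2]
m=((S<45)&(V>50)).astype(np.uint8);m=cv2.morphologyEx(m,cv2.MORPH_OPEN,np.ones((3,3)))
m[:160]=0;m[262:]=0;m[:,:295]=0;m[:,355:]=0
l=cv2.connectedComponents(m)[1];b=l==l[225,322]
ys,xs=np.nonzero(b);print(b.sum(),xs.min(),xs.max(),ys.min(),ys.max(),worldrect(c,o,b,.078))
print("V col325",V[165:255:5,325], "row 215",V[215,300:350:3])
# dark object
d=(V<55);d[:302]=0;d[332:]=0;d[:,:385]=0;d[:,445:]=0
ys,xs=np.nonzero(d);print("dark",[(y,xs[ys==y].min(),xs[ys==y].max()) for y in range(302,332,4)])
t=np.load("top.npy",allow_pickle=True).item()
tv=cv2.cvtColor(t["frame"],cv2.COLOR_RGB2HSV)[...,2]
for y in range(180,218,4): print(y,''.join('#' if v<70 else '.' for v in tv[y,470:530]))
P0=onplane(t,[(490,206)],0.)[0];C=T(t)[:3,3]
for z in(0,.05,.1,.15,.2): P=C+(P0-C)*(C[2]-z)/C[2];print(z,P.round(3),project(c,P,o).round(0))
E
```

```text
1641 310 338 179 249 (array([ 448.73632812, -357.65863037]), array([55.8069458, 19.5545826]), 72.59809112548828)
V col325 [110  21  21  55 108  41  39  42 106 109 105 106  99  95 109 118 167 165] row 215 [186 191 181 189  62 104 104 103 103 106 104  98  69 115 108 178 199]Traceback (most recent call last):
  File "<stdin>", line 11, in <module>
    return umr_minimum(a, axis, None, out, keepdims, initial, where)
ValueError: zero-size array to reduction operation minimum which has no identity
```

```bash
python3 - <<'E'
from meas import *
c,o=load("w10");V=cv2.cvtColor(c["frame"],cv2.COLOR_RGB2HSV)[...,2]
for y in range(300,334,3): print(y,''.join('#' if v<70 else '.' for v in V[y,380:450]))
t=np.load("top.npy",allow_pickle=True).item()
tv=cv2.cvtColor(t["frame"],cv2.COLOR_RGB2HSV)[...,2]
for y in range(180,218,4): print(y,''.join('#' if v<70 else '.' for v in tv[y,470:530]))
P0=onplane(t,[(490,206)],0.)[0];C=T(t)[:3,3]
for z in(0,.05,.1,.15,.2): P=C+(P0-C)*(C[2]-z)/C[2];print(z,P.round(3),project(c,P,o).round(0))
E
```

```text
300 ........##############################################################
303 ..........############################################################
306 ...........###########################################################
309 ............##########################################################
312 .............#########################################################
315 ..............########################################################
318 ...............#################################.#####################
321 ................######################################################
324 ...............####################################.##################
327 .............#########################################################
330 ......................................................................
333 ......................................................................
180 .....................#######################################
184 ....................########################################
188 ...................#########################################
192 ..................##########################################
196 ..................##########################################
200 ..................##########################################
204 ..................##########################################
208 ....................#############################...........
212 ............................................................
216 ............................................................
0 [ 0.504 -0.473  0.   ] [[399. 285.]]
0.05 [ 0.499 -0.45   0.05 ] [[401. 289.]]
0.1 [ 0.494 -0.427  0.1  ] [[404. 295.]]
0.15 [ 0.489 -0.404  0.15 ] [[409. 304.]]
0.2 [ 0.484 -0.381  0.2  ] [[417. 320.]]
```

```bash
python3 - <<'E'
from meas import *
from rig import robot
s=robot.camera("scene");t=robot.camera("top");np.save("s2.npy",s,allow_pickle=True)
C=T(t)[:3,3]
for px in((489,205),(489,195),(491,180),(520,208)):
    P0=onplane(t,[px],0.)[0]
    for z in(0,.05,.1,.15,.2,.3): P=C+(P0-C)*(C[2]-z)/C[2];print(px,z,P.round(3),project(s,P).round(0)[0])
V=cv2.cvtColor(s["frame"],cv2.COLOR_RGB2HSV)
for y in range(10,130,3): print(y,''.join('#' if v<60 else ('r' if (hh<6 or hh>174) and ss>150 else '.') for hh,ss,v in V[y,310:440:1]))
E
```

```text
(489, 205) 0 [ 0.507 -0.47   0.   ] [395. 136.]
(489, 205) 0.05 [ 0.502 -0.447  0.05 ] [394. 127.]
(489, 205) 0.1 [ 0.497 -0.424  0.1  ] [393. 118.]
(489, 205) 0.15 [ 0.491 -0.402  0.15 ] [393. 109.]
(489, 205) 0.2 [ 0.486 -0.379  0.2  ] [392.  98.]
(489, 205) 0.3 [ 0.476 -0.333  0.3  ] [390.  76.]
(489, 195) 0 [ 0.533 -0.471  0.   ] [389. 133.]
(489, 195) 0.05 [ 0.527 -0.448  0.05 ] [388. 125.]
(489, 195) 0.1 [ 0.52  -0.425  0.1  ] [388. 116.]
(489, 195) 0.15 [ 0.514 -0.402  0.15 ] [387. 106.]
(489, 195) 0.2 [ 0.507 -0.379  0.2  ] [386.  96.]
(489, 195) 0.3 [ 0.495 -0.334  0.3  ] [384.  74.]
(491, 180) 0 [ 0.572 -0.477  0.   ] [381. 129.]
(491, 180) 0.05 [ 0.564 -0.454  0.05 ] [380. 120.]
(491, 180) 0.1 [ 0.556 -0.431  0.1  ] [380. 112.]
(491, 180) 0.15 [ 0.548 -0.407  0.15 ] [379. 102.]
(491, 180) 0.2 [ 0.54  -0.384  0.2  ] [379.  92.]
(491, 180) 0.3 [ 0.523 -0.338  0.3  ] [377.  70.]
(520, 208) 0 [ 0.501 -0.551  0.   ] [408. 126.]
(520, 208) 0.05 [ 0.496 -0.524  0.05 ] [407. 118.]
(520, 208) 0.1 [ 0.492 -0.498  0.1  ] [406. 110.]
(520, 208) 0.15 [ 0.487 -0.471  0.15 ] [405. 100.]

[... 4769 characters left out ...]
.........................
115 ............................................................##..........................#.........................................
118 ............................................................##..........................#.........................................
121 ............................................................##..........................#.........................................
124 ............................................................##..........................#.........................................
127 ............................................................##....................................................................
```

Triangulation puts the lid's near corner at bench level, rising away from the robot, so the gripper body clears it. The radio pack is at (.4487, −.3577) with long axis 72.6°, and the measured 55.8×19.6 mm matches the description. Align and descend.

move_arm:
  commands:
    - {"hand": 5.5,"travel": [0,0,0],"twist": [0,0,4]}
    - {"hand": 5.5,"travel": [-0.85,0.45,1],"twist": [0,0,0]}
    - {"hand": 5.5,"travel": [0,0,2],"twist": [0,0,0]}
    - {"hand": 5.5,"travel": [0,0,2],"twist": [0,0,0]}
    - {"hand": 5.5,"travel": [0,0,1],"twist": [0,0,0]}

```text
time: 26.72
position: [0.4473, -0.3577, 0.1329]
tool_rot: [0.806, 0.592, -0.0, -0.002]
ft_force: [0.4, 0.6, 0.3]
grip_width: 0.0617
grip_force: 0.0
```

move_arm:
  commands:
    - {"hand": 5.5,"travel": [0,0,0],"twist": [0,0,0]}
    - {"hand": 5.5,"travel": [0,0,0],"twist": [0,0,0]}
    - {"hand": 5.5,"travel": [0,0,0],"twist": [0,0,0]}
    - {"hand": 5.5,"travel": [0,0,0],"twist": [0,0,0]}

```text
time: 27.05
position: [0.4483, -0.3591, 0.1365]
tool_rot: [0.806, 0.591, 0.0, 0.001]
ft_force: [-0.5, -0.0, -0.2]
grip_width: 0.0552
grip_force: 0.0
```

Well aligned. Go down 7.4 cm and grip.

move_arm:
  commands:
    - {"hand": 5.5,"travel": [0,0,2],"twist": [0,0,0]}
    - {"hand": 5.5,"travel": [0,0,2],"twist": [0,0,0]}
    - {"hand": 5.5,"travel": [0,0,2],"twist": [0,0,0]}
    - {"hand": 5.5,"travel": [0,0,1.4],"twist": [0,0,0]}
    - {"hand": 5.5,"travel": [0,0,0],"twist": [0,0,0]}

```text
time: 27.47
position: [0.4468, -0.3576, 0.0599]
tool_rot: [0.806, 0.591, -0.0, -0.002]
ft_force: [0.4, 0.8, -0.2]
grip_width: 0.0551
grip_force: 0.0
```

move_arm:
  commands:
    - {"hand": 1,"travel": [0,0,0],"twist": [0,0,0]}
    - {"hand": 1,"travel": [0,0,0],"twist": [0,0,0]}
    - {"hand": 1,"travel": [0,0,0],"twist": [0,0,0]}
    - {"hand": 1,"travel": [0,0,0],"twist": [0,0,0]}
    - {"hand": 1,"travel": [0,0,0],"twist": [0,0,0]}
  force: 20

```text
time: 27.88
position: [0.4481, -0.359, 0.0626]
tool_rot: [0.806, 0.591, 0.0, 0.001]
ft_force: [-0.2, -0.0, -0.0]
grip_width: 0.0294
grip_force: 0.0
```

move_arm:
  commands:
    - {"hand": 1,"travel": [0,0,0],"twist": [0,0,0]}
    - {"hand": 1,"travel": [0,0,0],"twist": [0,0,0]}
    - {"hand": 1,"travel": [0,0,0],"twist": [0,0,0]}

```text
time: 28.13
position: [0.448, -0.3588, 0.0621]
tool_rot: [0.806, 0.591, 0.0, 0.001]
ft_force: [-0.2, -0.3, 3.4]
grip_width: 0.0201
grip_force: 19.8
```

move_arm:
  commands:
    - {"hand": 1,"travel": [0,0,-1],"twist": [0,0,0]}
    - {"hand": 1,"travel": [0,0,-2.5],"twist": [0,0,0]}
    - {"hand": 1,"travel": [0,0,-3.5],"twist": [0,0,0]}
    - {"hand": 1,"travel": [0,0,-2.5],"twist": [0,0,-2.7]}
    - {"hand": 1,"travel": [0,0,-1.5],"twist": [0,0,-3]}

```text
time: 28.55
position: [0.4483, -0.3593, 0.1747]
tool_rot: [0.775, 0.632, 0.0, 0.002]
ft_force: [0.5, -0.1, -1.6]
grip_width: 0.02
grip_force: 19.8
```

move_arm:
  commands:
    - {"hand": 1,"travel": [1.8,0.42,0],"twist": [0,0,0]}
    - {"hand": 1,"travel": [3.8,0.9,0],"twist": [0,0,0]}
    - {"hand": 1,"travel": [3.8,0.9,0],"twist": [0,0,0]}
    - {"hand": 1,"travel": [3.8,0.9,0],"twist": [0,0,0]}
    - {"hand": 1,"travel": [3.8,0.9,0],"twist": [0,0,0]}

```text
time: 28.97
position: [0.5217, -0.1987, 0.1718]
tool_rot: [0.776, 0.63, -0.0, -0.0]
ft_force: [1.4, -0.2, -2.2]
grip_width: 0.0199
grip_force: 19.9
```

move_arm:
  commands:
    - {"hand": 1,"travel": [3.8,0.9,0],"twist": [0,0,0]}
    - {"hand": 1,"travel": [3.8,0.9,0],"twist": [0,0,0]}
    - {"hand": 1,"travel": [3.8,0.9,0],"twist": [0,0,0]}
    - {"hand": 1,"travel": [3.8,0.9,0],"twist": [0,0,0]}
    - {"hand": 1,"travel": [2.2,0.5,0],"twist": [0,0,0]}

```text
time: 29.38
position: [0.5982, -0.0344, 0.1717]
tool_rot: [0.775, 0.632, 0.0, -0.001]
ft_force: [0.7, -0.8, -1.1]
grip_width: 0.0198
grip_force: 19.9
```

move_arm:
  commands:
    - {"hand": 1,"travel": [1.2,0.28,0],"twist": [0,0,0]}
    - {"hand": 1,"travel": [0.7,0.16,0],"twist": [0,0,0]}
    - {"hand": 1,"travel": [0,0,0],"twist": [0,0,0]}
    - {"hand": 1,"travel": [0,0,0],"twist": [0,0,0]}
    - {"hand": 1,"travel": [0,0,0],"twist": [0,0,0]}

```text
time: 29.8
position: [0.6051, -0.0223, 0.1715]
tool_rot: [0.777, 0.63, -0.0, -0.0]
ft_force: [0.0, -0.5, -1.5]
grip_width: 0.02
grip_force: 19.9
```

move_arm:
  commands:
    - {"hand": 1,"travel": [0,0,0],"twist": [0,0,0]}
    - {"hand": 1,"travel": [0,0,0],"twist": [0,0,0]}
    - {"hand": 1,"travel": [0,0,0],"twist": [0,0,0]}

```text
time: 30.05
position: [0.6055, -0.0217, 0.1716]
tool_rot: [0.777, 0.63, -0.0, -0.0]
ft_force: [0.3, 0.8, -1.4]
grip_width: 0.0198
grip_force: 19.9
```

```bash
python3 shot.py w11; python3 - <<'E'
from meas import *
c,o=load("w11");m=R.from_quat(o["tool_rot"]).as_matrix();print(o["position"].round(4),m[:,0].round(4),np.degrees(np.arctan2(m[1,0],m[0,0])))
# charger body yaw seen from here, and gold position if visible
h=cv2.cvtColor(c["frame"],cv2.COLOR_RGB2HSV).astype(int);H,S,V=h[...,0],h[...,1],h[...,2]
g=(H>8)&(H<32)&(S>110)&(V>110)
P=project(c,[.6062,-.0196,.01],o)[0];print(P)
E
```

```text
[ 0.6055 -0.0217  0.1716] [ 2.060e-01  9.785e-01 -1.000e-04] 78.10997245813189
[318.74219603 189.15712006]
```

move_arm:
  commands:
    - {"hand": 1,"travel": [0.1,0,1.5],"twist": [0,0,0]}
    - {"hand": 1,"travel": [0,0,2],"twist": [0,0,0]}
    - {"hand": 1,"travel": [0,0,1.5],"twist": [0,0,0]}
    - {"hand": 1,"travel": [0,0,0],"twist": [0,0,0]}
    - {"hand": 1,"travel": [0,0,0],"twist": [0,0,0]}

```text
time: 30.52
position: [0.6053, -0.0198, 0.1209]
tool_rot: [0.776, 0.631, -0.001, -0.001]
ft_force: [-0.3, -0.0, -1.2]
grip_width: 0.0195
grip_force: 19.9
```

move_arm:
  commands:
    - {"hand": 1,"travel": [0,0,1],"twist": [0,0,0]}
    - {"hand": 1,"travel": [0,0,1],"twist": [0,0,0]}
    - {"hand": 1,"travel": [0,0,1],"twist": [0,0,0]}
    - {"hand": 1,"travel": [0,0,0.7],"twist": [0,0,0]}
    - {"hand": 1,"travel": [0,0,0.5],"twist": [0,0,0]}

```text
time: 30.93
position: [0.6053, -0.0196, 0.0783]
tool_rot: [0.776, 0.631, -0.001, -0.001]
ft_force: [-0.5, -1.1, -1.9]
grip_width: 0.0203
grip_force: 19.9
```

move_arm:
  commands:
    - {"hand": 1,"travel": [0,0,0.3],"twist": [0,0,0]}
    - {"hand": 1,"travel": [0,0,0.2],"twist": [0,0,0]}
    - {"hand": 1,"travel": [0,0,0.1],"twist": [0,0,0]}
    - {"hand": 1,"travel": [0,0,0],"twist": [0,0,0]}
    - {"hand": 1,"travel": [0,0,0],"twist": [0,0,0]}

```text
time: 31.35
position: [0.6062, -0.0198, 0.0738]
tool_rot: [0.776, 0.631, 0.0, 0.0]
ft_force: [-0.6, -0.2, -1.1]
grip_width: 0.02
grip_force: 19.9
```

move_arm:
  commands:
    - {"hand": 1,"travel": [0,0,0.1],"twist": [0,0,0]}
    - {"hand": 1,"travel": [0,0,0],"twist": [0,0,0]}
    - {"hand": 1,"travel": [0,0,0],"twist": [0,0,0]}

```text
time: 31.6
position: [0.606, -0.0197, 0.0727]
tool_rot: [0.776, 0.631, 0.0, 0.0]
ft_force: [0.2, -0.8, -2.3]
grip_width: 0.0197
grip_force: 19.9
```

move_arm:
  commands:
    - {"hand": 1,"travel": [0,0,0.1],"twist": [0,0,0]}
    - {"hand": 1,"travel": [0,0,0],"twist": [0,0,0]}
    - {"hand": 1,"travel": [0,0,0],"twist": [0,0,0]}

```text
time: 31.85
position: [0.6063, -0.0198, 0.0721]
tool_rot: [0.776, 0.631, 0.0, 0.0]
ft_force: [-0.3, 0.3, 2.4]
grip_width: 0.0198
grip_force: 20.0
```

On the floor (force sign reversed). Release, rise, back off, then verify numerically.

move_arm:
  commands:
    - {"hand": 3,"travel": [0,0,0],"twist": [0,0,0]}
    - {"hand": 4,"travel": [0,0,0],"twist": [0,0,0]}
    - {"hand": 5,"travel": [0,0,0],"twist": [0,0,0]}
    - {"hand": 5,"travel": [0,0,0],"twist": [0,0,0]}
    - {"hand": 5,"travel": [0,0,-1],"twist": [0,0,0]}

```text
time: 32.27
position: [0.6044, -0.0194, 0.0801]
tool_rot: [0.776, 0.631, -0.001, -0.002]
ft_force: [0.9, -0.1, 0.3]
grip_width: 0.0447
grip_force: 0.0
```

move_arm:
  commands:
    - {"hand": 5,"travel": [0,0,-2],"twist": [0,0,0]}
    - {"hand": 5,"travel": [0,0,-3.5],"twist": [0,0,0]}
    - {"hand": 5,"travel": [0,0,-4],"twist": [0,0,0]}
    - {"hand": 5,"travel": [0,0,-4],"twist": [0,0,0]}
    - {"hand": 5,"travel": [0,0,-3],"twist": [0,0,0]}

```text
time: 32.68
position: [0.6067, -0.0198, 0.2507]
tool_rot: [0.776, 0.631, 0.001, 0.002]
ft_force: [0.8, -0.6, 0.2]
grip_width: 0.0498
grip_force: 0.0
```

move_arm:
  commands:
    - {"hand": 5,"travel": [0,-3,-1.5],"twist": [0,0,0]}
    - {"hand": 5,"travel": [0,-3.5,-1],"twist": [0,0,0]}
    - {"hand": 5,"travel": [0,-3.5,0],"twist": [0,0,0]}
    - {"hand": 5,"travel": [0,-2.5,0],"twist": [0,0,0]}
    - {"hand": 5,"travel": [0,-1,0],"twist": [0,0,0]}

```text
time: 33.1
position: [0.4694, 0.0092, 0.2722]
tool_rot: [0.776, 0.631, -0.001, -0.001]
ft_force: [0.0, 0.0, 1.2]
grip_width: 0.05
grip_force: 0.0
```

```bash
python3 - <<'E'
from meas import *
from rig import robot
robot.camera("top");t=robot.camera("top");s=robot.camera("scene");t0=np.load("top.npy",allow_pickle=True).item()
o=robot.get_obs();print(o["time"],o["position"].round(3))
cv2.imwrite("pics/topend.png",t["frame"][:,:,::-1])
h=cv2.cvtColor(t["frame"],cv2.COLOR_RGB2HSV);S,V=h[...,1],h[...,2]
m=((S<45)&(V>90)).astype(np.uint8);l=cv2.connectedComponents(m)[1]
for n,x,y,z in(("drill",.6229,-.1756,.08),("radio",.6062,-.0196,.088),("cell",.5999,.1518,.077),("stick",.608,.3084,.088)):
    u,v=project(t,[x,y,z])[0].round().astype(int);b=l==l[v,u]
    print(n,(u,v),l[v,u]>0,b.sum(),worldrect(t,o,b,z) if l[v,u] else h[v,u])
d=np.abs(t["frame"].astype(int)-t0["frame"]).max(2)
for n,(u,v) in dict(block=(167,203),tape=(443,164)).items(): print(n,d[v-18:v+18,u-16:u+16].mean().round(1),(d[v-18:v+18,u-16:u+16]>60).sum())
E
```

```text
33.25 [0.475 0.008 0.272]
drill (np.int64(382), np.int64(151)) True 745 (array([ 622.62701416, -176.86785889]), array([58.34440613, 77.88949585]), 12.5789155960083)
radio (np.int64(317), np.int64(155)) False 148453 [104  50  97]
cell (np.int64(246), np.int64(156)) True 194 (array([596.70977783, 153.14219666]), array([34.28635788, 42.9736557 ]), 55.90719985961914)
stick (np.int64(178), np.int64(150)) True 403 (array([604.58233643, 306.98394775]), array([51.5501709 , 57.97241592]), 71.12474060058594)
block 2.2 0
tape 2.2 0
```

```bash
python3 shot.py w12; python3 - <<'E'
from meas import *
c,o=load("w12");h=cv2.cvtColor(c["frame"],cv2.COLOR_RGB2HSV);S,V=h[...,1],h[...,2]
for n,x,y,z in(("radio",.6062,-.0196,.088),("cell",.5999,.1518,.077)):
    u,v=project(c,[x,y,z],o)[0].round().astype(int)
    m=((S<45)&(V>85)).astype(np.uint8);l=cv2.connectedComponents(m)[1]
    w=l[v-25:v+25,u-15:u+15];k=np.bincount(w[w>0]).argmax();b=l==k
    print(n,(u,v),h[v,u],b.sum(),worldrect(c,o,b,z))
E
```

```text
radio (np.int64(459), np.int64(186)) [ 96  10 125] 999 (array([605.09442139, -19.7043972 ]), array([54.4364624 , 18.96235657]), 78.20209503173828)Traceback (most recent call last):
  File "<stdin>", line 6, in <module>
ValueError: attempt to get argmax of an empty sequence
```

All four are seated at the expected depth, and the block and tape are unmoved.

```bash
python3 -c "
from rig import robot
print(robot.hand_in())"
```

```text
the job is handed in; nothing more can be done
None
```

All four batteries were lowered upright into their matching chargers and the job was handed in at about 33 s; depth for the stick and torch cells rests on the lowering height and contact force (not checked separately afterwards), and the sanding block and tape measure did not move.

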